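Ready the window desk for a client meeting

ROBOT

A 6-joint arm with a two-finger parallel gripper is mounted at the origin on the work surface. World frame = base frame: x ahead of the robot, y to its left, z up, the work surface at z = 0. Lengths are in m, angles in rad, forces in N, time in s.
With the tool pointing down it reaches from about 0.35 to 0.975 m from the base axis. Payload 4.9 kg.
Tool frame: the origin (TCP) lies at the very end of the fingers, on their centre line; the grasp point (between the pads) lies 19 mm behind it (ctrl.grasp_offset is the distance from the TCP to the grasp point, in m); z points along the fingers, y is the line along which they close (so a half turn about z gives the same grasp; the last joint's range is limited). The gripper opens to 85 mm and grips with 20 to 120 N. Pads are 22 mm wide; open, the fingers measure 114 mm over their backs; the gripper's body (76 mm by 85 mm) begins 54 mm behind the grasp point. The pads swing forward as they close: fully open they stand 13 mm farther back than shut.
Start: joints at [1.195, 0.053, 1.613, -0, 1.476, -0.119], TCP at [0.159, 0.604, 0.231] pointing down, gripper open.
Joint ranges: [-3.01, 3.01], [-1.01, 2.22], [0.06, 2.58], [-1.02, 4.17], [0.09, 2.62], [-3.14, 3.14]. Speed limits (rad/s): [2.57, 2.57, 3.14, 3.14, 3.14, 3.14].

INTERFACE

Orientations are given as a rotation vector (axis times angle).
In Python, from station import ctrl, optics gives the robot as it stands.
- The arm moves only by the shell command python3 -m handwheel 'ROWS' [OPENING] [FORCE]. ROWS is JSON, a list of rows, each an object of numbers: "tx", "ty", "tz": the shift along the tool's x, y, z in mm; "roll": the turn about the tool's z in rad. A call has 1 to 12 rows; each row shifts and turns the commanded pose from where the row before left it, along the tool's axes as they then stand; what a row does not reach is not made up. A row lasts 1/12 s, in which the tool goes at most 41.7 mm and 7.16 degrees, less where a joint would pass 70% of its speed; a pose out of reach is approached as far as the arm can. A call with a gripper value outside its range is refused whole. OPENING is the finger opening in mm, from 0 to 85.4, set as the call begins (- or left out, the last holds). The fingers move at their own pace and stop on an object; FORCE is the grip in N (left out, the last holds). Time passes only in rows, so rows that do not move let the fingers close. It gives the time, the measured TCP pose, the force, the opening and the grip force at its end, in the units of the state.
- ctrl.get_obs(): the state, without advancing time (a new reading comes with each control period).
- optics.get_image(name): name is "side" or "top"; returns (picture, depth): 384x512x3 uint8, red, green, blue; 384x512 float32, m along the optical axis (not along the pixel's ray), 0 where there is no reading.
- optics.camera_params(name): a dict with "mtx" (3x3 intrinsics, pixels), "extrinsics" (4x4, takes a point from camera to world coordinates). Camera axes: x right, y down, z forward; pixel columns grow to the right and rows downward; lengths in m; the calibration is good to about 2 mm. A picture is of the moment at which its call begins. camera_params takes no time and is no camera call.
- ctrl.finish_job(): hands the job in; it is judged then, once.
The state is a dict: "t": time; "q": joint angles; "dq": joint speeds; "effort": joint torques, N m; "tool_pos": TCP position; "tool_rot": TCP orientation; "contact_force": force on the tool from outside, world axes, zero at the start; "wrist_torque": the same for the moment, N m; "opening": finger opening in m; "grip_force": force on a finger pad.
Only numpy, scipy, OpenCV 4.12 (cv2) and the standard library are available. Lean on these libraries where they do the work, as an engineer would, in place of code of your own. Each camera call takes 0.05 s, during which the arm holds its last target. There are 200 camera calls.

TASK

Get the desk ready for the meeting: stand the carafe centred on the large round mat, the tumbler centred on the small round mat, and the square planter centred on and squared up with the square mat. Then fan the two tile samples along the sample tray as a shingled row: the wide tile first, lengthwise down the middle of the tray with its end resting on the raised bar and level with that end of the tray, then the narrow tile in line with it, one end overlapping the wide tile's lower end by about a third of a tile length and its other end down on the tray floor. Leave the sand timer standing where it is and let go of everything.

Things in the scene. Friction and masses are not known exactly. Their poses are not given: they have to be found in the camera images.
- carafe: Empty closed green-glass carafe, 165 mm tall, 68 mm in diameter up to a height of 95 mm, narrowing to a straight neck 40 mm in diameter between heights 118 and 158 mm, with a small 45 mm lip above. About 0.35 kg. Origin at the centre of its foot, z up. Best held by the neck.
- tumbler: Clear open drinking glass, 90 mm tall, outer diameter 60 mm at the foot and 64 mm at the rim, wall 4 mm. About 0.2 kg. Origin at the centre of its foot, z up.
- planter: White square plant pot, 60 x 60 mm and 65 mm tall, with a round cactus (hard, 44 mm in diameter) rising in its middle to 95 mm. About 0.3 kg. Origin at the centre of its foot, z up, x and y square to its sides.
- wide_tile: Wide marble tile sample, 100 mm long (its x) by 60 mm wide (its y) by 7 mm thick, lying flat on the desk. About 0.1 kg. Origin at the centre of its underside. In place, its centre is at about x = -40 mm, y = 0 of the tray. Let go level above its rest, a tile tips down by itself.
- narrow_tile: Narrow marble tile sample, 100 mm long (its x) by 40 mm wide (its y) by 7 mm thick, lying flat on the desk. About 0.07 kg. Origin at the centre of its underside. In place, its centre is about 67 mm beyond the wide tile's, towards the tray's +x; if it overlaps by half or more it lies flat on the wide tile instead of sloping.
- large_mat: Large round grey felt mat, 110 mm in diameter, 5 mm thick, fixed to the desk. Origin at the centre of its underside.
- small_mat: Small round grey felt mat, 80 mm in diameter, 5 mm thick, fixed to the desk. Origin at the centre of its underside.
- square_mat: Square grey felt mat, 84 x 84 mm, 5 mm thick, fixed to the desk. Origin at the centre of its underside, x and y square to its sides.
- sample_tray: Dark steel tray, 180 mm long (its x) by 124 mm wide (its y), fixed to the desk. Origin at the centre of its underside; floor 6 mm above the desk. A bar lies across it near its -x end: 12 mm wide, middle at x = -75 mm, top 8 mm above the tray floor; the tray ends at x = -90 mm. The long sides and the +x end have a lip 4 mm wide, 4 mm above the floor.
- sand_timer: Sand timer, 120 mm tall, 56 mm in diameter, wooden ends; stands between the mats and the tray, is not to be disturbed. Origin at the centre of its foot, z up.
Mind the look-alikes: they are no part of the job. What is shaped like the narrow_tile but orange is not meant. What is shaped like the planter but yellow is not meant.

How it is judged:
By the outcome, as a careful person would: the job done as asked, in the order asked, and still so for the second after the job is handed in, with the robot touching nothing.
It also fails if it takes over 134 s, if anything falls off the work surface, if the arm or the gripper's body presses on something with over 40 N, if the wrist force passes 120 N, or if a joint passes its speed limit or range.

## Working session

There is one attempt and no reset: what is moved stays moved. The work goes in short steps, Python scripts to look and compute and a shell command to move; the robot and the scene stay as the last step left them, time stands still between calls to the robot, and variables do not carry over. Pictures are saved under pics/ and viewed, at most 17 in all, crops included, and the job is handed in when it is done.

```bash
ls; mkdir -p pics
python3 - <<'E'
from station import ctrl, optics
import cv2, numpy as np
for n in("top","side"):
    im,d=optics.get_image(n); cv2.imwrite(f"pics/{n}0.png",im[:,:,::-1]); np.savez(f"{n}0.npz",im=im,d=d)
    p=optics.camera_params(n); print(n,np.round(p["mtx"],1).tolist(),np.round(p["extrinsics"],3).tolist())
o=ctrl.get_obs(); print(o, ctrl.grasp_offset)
E
```

```text
pics
top [[374.4, 0.0, 252.7], [0.0, 374.4, 188.2], [0.0, 0.0, 1.0]] [[0.001, -0.993, 0.12, 0.405], [-1.0, 0.002, 0.024, -0.008], [-0.024, -0.12, -0.993, 1.1], [0.0, 0.0, 0.0, 1.0]]
side [[374.4, 0.0, 258.5], [0.0, 374.4, 187.9], [0.0, 0.0, 1.0]] [[-0.977, -0.16, 0.142, 0.39], [-0.213, 0.681, -0.7, 0.685], [0.015, -0.714, -0.7, 0.732], [0.0, 0.0, 0.0, 1.0]]
{'t': 0.1, 'q': array([ 1.19497511e+00,  5.33119386e-02,  1.61414923e+00,  2.08121901e-06,
        1.47599692e+00, -1.19007244e-01]), 'dq': array([-0.00169135, -0.00057962, -0.00473733,  0.00294411, -0.00168526,
       -0.00024401]), 'effort': array([-1.23297345e-04, -3.94901383e+01, -3.71365607e+01, -1.62516071e-04,
        3.88324013e-03, -5.82368202e-06]), 'tool_pos': array([0.15854681, 0.60397759, 0.23017733]), 'tool_rot': array([-4.02236178e-01, -3.11527199e+00,  2.83977720e-03]), 'contact_force': array([0.28590177, 0.311218  , 0.59039505]), 'wrist_torque': array([0.01021053, 0.03429978, 0.00556365]), 'grip_force': 0.0, 'opening': 0.08509721386922492} 0.0187
```

View pics/top0.png

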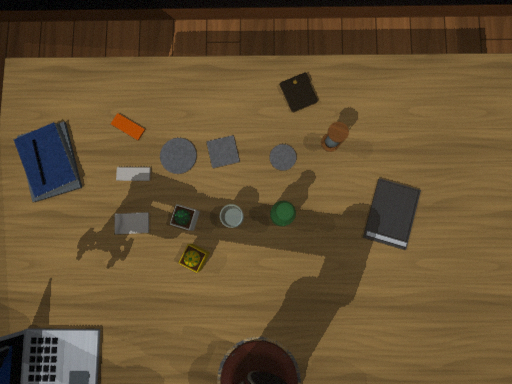

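View pics/side0.png

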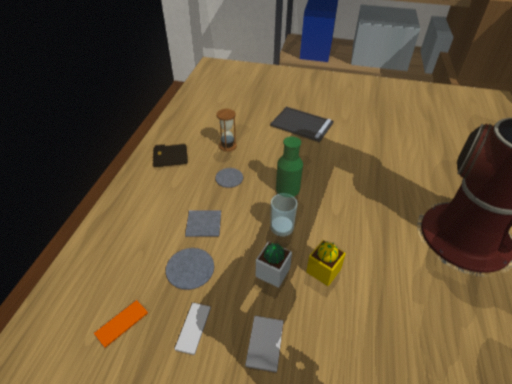

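```bash
cat > h.py <<'E'
import numpy as np, cv2
from station import ctrl, optics
def shot(n):
    im,d=optics.get_image(n); return im,d
def ray(n,uv,z):
    """pixels (N,2) -> world xy on plane z (z scalar), in mm"""
    p=optics.camera_params(n);K=p["mtx"];T=np.asarray(p["extrinsics"])
    uv=np.asarray(uv,float).reshape(-1,2)
    r=np.c_[(uv[:,0]-K[0,2])/K[0,0],(uv[:,1]-K[1,2])/K[1,1],np.ones(len(uv))]@T[:3,:3].T
    return ((T[:3,3]+r*((z/1000-T[2,3])/r[:,2])[:,None])*1000)[:,:2]
def cloud(n,d):
    p=optics.camera_params(n);K=p["mtx"];T=np.asarray(p["extrinsics"])
    v,u=np.indices(d.shape)
    c=np.stack([(u-K[0,2])/K[0,0]*d,(v-K[1,2])/K[1,1]*d,d],-1)
    w=(c@T[:3,:3].T+T[:3,3])*1000; w[d<=0]=np.nan; return w
def blobs(n,mask,z,amin=60):
    """mask -> contour minAreaRect in world on plane z"""
    out=[]
    for c in cv2.findContours(mask.astype(np.uint8),cv2.RETR_EXTERNAL,cv2.CHAIN_APPROX_NONE)[0]:
        if cv2.contourArea(c)<amin: continue
        m=cv2.moments(c); pc=(m['m10']/m['m00'],m['m01']/m['m00'])
        w=ray(n,c.reshape(-1,2),z).astype(np.float32)
        r=cv2.minAreaRect(w); e=cv2.fitEllipse(w)
        out.append((np.round(pc),np.round(ray(n,[pc],z)[0],1),"rect",np.round(r[0],1),np.round(r[1],1),round(r[2],1),"ell",np.round(e[0],1),np.round(e[1],1)))
    return out
E
python3 - <<'E'
from h import *
im=np.load("top0.npz")["im"];d=np.load("top0.npz")["d"]
cv2.imwrite("pics/top_crop.png",cv2.resize(im[60:290,100:430,::-1],None,fx=2.4,fy=2.4,interpolation=cv2.INTER_CUBIC))
hsv=cv2.cvtColor(im,cv2.COLOR_RGB2HSV)
m=(hsv[...,1]<70); 
for b in blobs("top",m,5): print(*b)
w=cloud("top",d)
print("desk z",np.nanmedian(w[100:300,100:400,2]))
m=np.nan_to_num(w[...,2])>3.5; m[:60]=0;
print("height blobs")
for c in cv2.findContours(m.astype(np.uint8),0,1)[0]:
    if cv2.contourArea(c)<40: continue
    k=np.zeros(m.shape,np.uint8);cv2.drawContours(k,[c],-1,1,-1);k=k>0
    zz=w[...,2][k];zt=np.nanpercentile(zz,97);t=k&(w[...,2]>zt-6)
    print(np.round(c.reshape(-1,2).mean(0)),k.sum(),"z50,97",np.round([np.nanmedian(zz),zt],1),"topxy",np.round(np.nanmean(w[t],0),1),t.sum())
E
```

```text
[ 59. 356.] [ 61.1 567.9] rect [ 61.9 596.7] [149.1 286.7] 0.6 ell [ 63.  574.6] [164.  302.6]
[132. 223.] [435.5 374.4] rect [436.  374.5] [61.2 98. ] 2.6 ell [435.6 374.4] [ 66.  118.9]
[231. 216.] [456.6  81.5] rect [456.1  82.2] [69.5 67.9] 26.8 ell [456.7  81.5] [67.  69.2]
[184. 217.] [451.7 219.4] rect [451.6 219.1] [73.9 64. ] 73.2 ell [452.  219.8] [70.7 84. ]
[392. 214.] [ 462.  -384.8] rect [ 463.  -384.7] [125.1 179.3] 73.2 ell [ 462.9 -385. ] [141.2 213.7]
[133. 174.] [582.1 376.5] rect [582.2 376.2] [102.1  39.3] 89.8 ell [582.2 376.3] [ 44.2 125.2]
[283. 157.] [631.2 -70.2] rect [632.  -71.6] [77.1 75.6] 89.7 ell [631.4 -70.2] [76.3 77. ]
[178. 155.] [636.9 243. ] rect [636.6 242.4] [108.7 106.7] 89.8 ell [637.2 243.1] [107.3 107.3]
[330. 142.] [ 674.2 -211.9] rect [ 673.1 -212.8] [37.5 24.9] 53.6 ell [ 675.1 -212.7] [24.9 38.6]
[223. 151.] [648.6 108.7] rect [648.8 108.5] [83.8 84.2] 13.1 ell [648.8 108.9] [94.9 95.9]
[ 63. 166.] [606.3 588.6] rect [622.4 633.5] [216.  153.9] 17.0 ell [630.4 646. ] [178.6 264.9]
desk z -0.29247895137163304
height blobs
[258. 367.] 263
[... 338 characters left out ...]
66.4 93.1] topxy [450.  211.8  90.9] 104
[282. 213.] 525 z50,97 [115.2 166.6] topxy [459.7 -64.5 164.2] 249
[392. 215.] 2709 z50,97 [ 5.5 13.2] topxy [ 451.2 -378.5    9.8] 694
[133. 174.] 457 z50,97 [ 6.5 10.3] topxy [581.2 377.7   7.1] 394
[283. 157.] 510 z50,97 [4.3 8.1] topxy [630.2 -70.1   4.8] 449
[178. 154.] 938 z50,97 [4.8 8.5] topxy [636.2 243.1   5.3] 799
[223. 151.] 708 z50,97 [4.6 8.4] topxy [648.  109.4   5.1] 612
[334. 137.] 547 z50,97 [117.7 122.2] topxy [ 674.8 -211.7  119.4] 318
[ 47. 161.] 3612 z50,97 [26.1 31.5] topxy [621.9 634.   27.9] 2104
[127. 126.] 426 z50,97 [ 6.7 10.3] topxy [726.5 399.1   7. ] 379
[298.  92.] 933 z50,97 [17.4 22.2] topxy [ 832.1 -116.7   18.8] 623
```

View pics/top_crop.png

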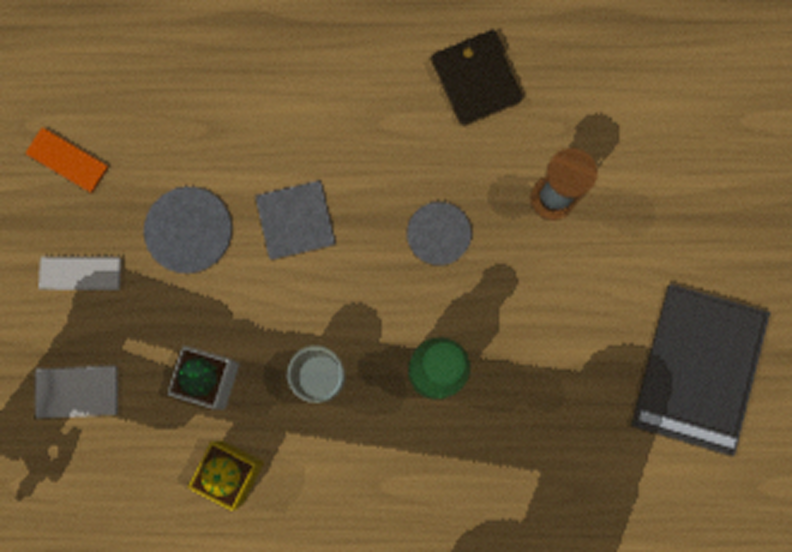

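```bash
python3 - <<'E'
from h import *
def run(n):
    f=np.load(n+"0.npz");im,d=f["im"],f["d"];w=cloud(n,d);hsv=cv2.cvtColor(im,cv2.COLOR_RGB2HSV)
    # refined: low-sat masks limited to height windows
    H=np.nan_to_num(w[...,2],nan=-99)
    X=np.nan_to_num(w[...,0]);Y=np.nan_to_num(w[...,1])
    near=lambda x,y,r:np.hypot(X-x,Y-y)<r
    lo=hsv[...,1]<75
    print(n)
    for nm,x,y,z,r in (("Lmat",637,243,5,75),("Smat",631,-70,5,60),("Qmat",648,109,5,70),("wide",435,374,7,75),("narrow",582,376,7,75)):
        for b in blobs(n,lo&near(x,y,r)&(H<13),z): print(nm,*b[1:])
    for b in blobs(n,near(455,-380,140)&(H>2.5),9): print("tray",*b[1:])
    for b in blobs(n,near(455,-380,140)&(hsv[...,2]>95)&(H>8),14,20): print("bar",*b[1:])
    for nm,x,y,h in (("carafe",459,-64,165),("tumbler",452,75,90),("timer",675,-212,120)):
        k=near(x,y,60)&(H>h-5);
        for b in blobs(n,k,h,30): print(nm,*b[1:])
    k=near(450,214,60)&(H>58)
    for b in blobs(n,k,65): print("planter",*b[1:])
    k=near(450,214,60)&(H>72)
    print("cactus",np.round(np.median(w[k],0),1))
run("top");run("side")
im=np.load("side0.npz")["im"]
cv2.imwrite("pics/side_crop.png",cv2.resize(im[180:370,90:360,::-1],None,fx=2.9,fy=2.9,interpolation=cv2.INTER_CUBIC))
E
cat >> h.py <<'E'
from scipy.spatial.transform import Rotation as Ro
def go(x,y,z,psi):
    """print roll then (after roll) tool shifts to TCP x,y,z mm, tool-y axis at psi deg (mod 180)"""
    o=ctrl.get_obs();R=Ro.from_rotvec(o["tool_rot"]).as_matrix()
    cur=np.degrees(np.arctan2(R[1,1],R[0,1]));dl=(psi-cur+90)%180-90
    roll=-np.radians(dl);R2=R@Ro.from_rotvec([0,0,roll]).as_matrix()
    t=R2.T@(np.array([x,y,z])-o["tool_pos"]*1000)
    print("t %.2f psi %.1f pos"%(o["t"],cur),np.round(o["tool_pos"]*1000,1),"ROLL %.3f"%roll,"T",np.round(t,1),"tilt",np.round(R[2],3),"op %.1f F"%(o["opening"]*1000),np.round(o["contact_force"],1),"q",np.round(o["q"],2))
E
python3 -c "
from h import *
go(459,-64,250,90)"
```

```text
top
Lmat [636.8 243. ] rect [636.6 242.4] [108.7 106.7] 89.8 ell [637.1 243.1] [107.5 107.9]
Smat [631.3 -70.1] rect [632.  -71.6] [77.1 75.6] 89.7 ell [631.4 -70.1] [76.5 77. ]
Qmat [648.6 108.7] rect [649.1 108.6] [84.3 84.2] 13.1 ell [648.8 108.9] [95.2 95.9]
wide [435.6 373.8] rect [435.9 373.8] [61.1 97.8] 2.6 ell [435.7 373.8] [ 66.2 118.7]
narrow [581.8 375.9] rect [581.9 375.5] [102.   39.2] 89.8 ell [582.  375.9] [ 44.1 124. ]
tray [ 461.3 -383.3] rect [ 463.9 -382. ] [132.4 184.9] 72.2 ell [ 462.6 -383.8] [141.7 215.6]
bar [ 389.4 -365.1] rect [ 389.9 -362.9] [114.1  11.6] 73.5 ell [ 388.5 -368.1] [ 10.6 139.8]
carafe [459.6 -64.5] rect [459.3 -64.8] [42.3 42.4] 89.6 ell [459.7 -64.5] [42.4 42.5]
tumbler [452.3  75.5] rect [452.3  75.6] [61.7 62.1] 71.7 ell [452.4  75.5] [60.7 61.4]
timer [ 674.8 -211.8] rect [ 674.2 -212.2] [53.2 54.9] 88.7 ell [ 674.9 -211.8] [53.3 54.1]
planter [449.7 211.6] rect [449.8 211.2] [60.4 59.7] 72.8 ell [449.6 211.5] [67.  67.7]
cactus [449.  209.4  87.5]
side
Lmat [635.  247.7] rect [635.7 245.7] [106.6 110.4] 17.3 ell [635.5 245.3] [107.3 10
[... 393 characters left out ...]
6] [136.9 184.1] 73.8 ell [ 461.8 -380.8] [144.2 230.6]
bar [ 390.9 -360.8] rect [ 384.9 -360.5] [112.4  29.7] 78.4 ell [ 387.1 -369.5] [ 29.2 109.5]
carafe [460.3 -61.9] rect [460.8 -62.4] [43.3 44.7] 13.4 ell [460.4 -62.3] [42.9 45.9]
tumbler [452.5  77.7] rect [451.7  77.7] [61.7 64.8] 13.1 ell [452.7  76.9] [61.3 64.1]
timer [ 675.4 -209.7] rect [ 675.3 -210.1] [54.  57.6] 30.3 ell [ 675.5 -210.1] [54.4 55.1]
planter [449.3 214.7] rect [448.8 212.5] [67.4 60.1] 73.6 ell [449.4 213.8] [68.9 70.9]
cactus [448.8 219.4  86.3]
t 0.10 psi 75.3 pos [158.5 604.  230.2] ROLL -0.257 T [-300.4 -668.   -18.9] tilt [ 0.    -0.002 -1.   ] op 85.1 F [0.3 0.3 0.6] q [ 1.19  0.05  1.61  0.    1.48 -0.12]
```

View pics/side_crop.png

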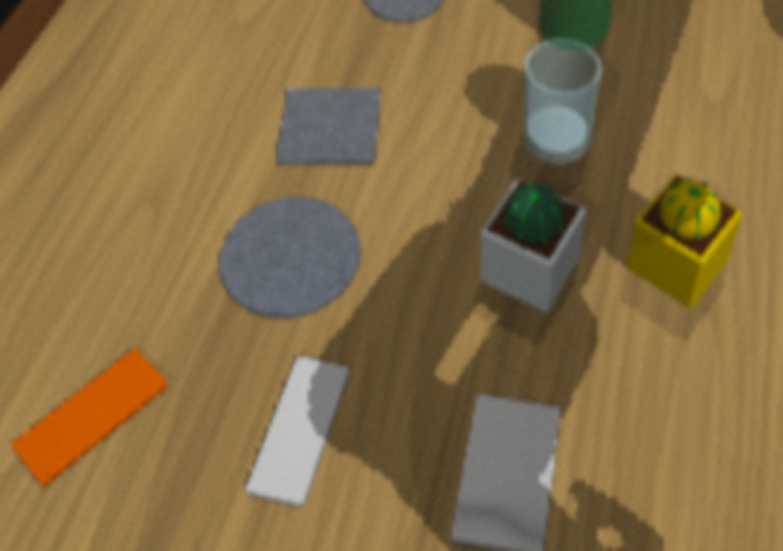

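```bash
python3 -m handwheel '[{"roll":-0.086},{"roll":-0.086},{"roll":-0.085},{"tx":-15,"ty":-20},{"tx":-20,"ty":-30},{"tx":-20,"ty":-30},{"tx":-20,"ty":-30},{"tx":-20,"ty":-30},{"tx":-20,"ty":-30},{"tx":-20,"ty":-30},{"tx":-20,"ty":-30},{"tx":-20,"ty":-30}]' 85
python3 -m handwheel '[{"tx":-10,"ty":-36},{"tx":-10,"ty":-36},{"tx":-10,"ty":-36},{"tx":-10,"ty":-36},{"tx":-10,"ty":-36},{"tx":-10,"ty":-36},{"tx":-10,"ty":-36},{"tx":-10,"ty":-36},{"tx":-10,"ty":-36},{"tx":-10,"ty":-36},{"ty":-15},{}]'
python3 -c "
from h import *
go(460,-63.3,122,90)"
```

```text
t 0.10 psi 75.3 pos [158.5 604.  230.2] ROLL -0.257 T [-301.5 -667.1  109.1] tilt [ 0.    -0.002 -1.   ] op 85.1 F [0.3 0.3 0.6] q [ 1.19  0.05  1.61  0.    1.48 -0.12]$[0]: bad value
$[0]: bad value
```

```bash
python3 -m handwheel '[{"tx":0,"ty":0,"tz":0,"roll":-0.086},{"tx":0,"ty":0,"tz":0,"roll":-0.086},{"tx":0,"ty":0,"tz":0,"roll":-0.085}]' 85; python3 -m handwheel --help | head -20
```

```text
t: 0.35
tool_pos: [0.1586, 0.6041, 0.2305]
tool_rot: [0.007, -3.141, 0.002]
contact_force: [-0.8, 0.1, -1.4]
opening: 0.0851
grip_force: 0.0invalid input: not JSON, or not a number
```

```bash
python3 -m handwheel '[{"tx":-15,"ty":-20,"tz":0,"roll":0},{"tx":-20,"ty":-30,"tz":0,"roll":0},{"tx":-20,"ty":-30,"tz":0,"roll":0},{"tx":-20,"ty":-30,"tz":0,"roll":0},{"tx":-20,"ty":-30,"tz":0,"roll":0},{"tx":-20,"ty":-30,"tz":0,"roll":0},{"tx":-20,"ty":-30,"tz":0,"roll":0},{"tx":-20,"ty":-30,"tz":0,"roll":0},{"tx":-20,"ty":-30,"tz":0,"roll":0},{"tx":-20,"ty":-36,"tz":0,"roll":0},{"tx":-10,"ty":-36,"tz":0,"roll":0},{"tx":-10,"ty":-36,"tz":0,"roll":0}]'
python3 -m handwheel '[{"tx":-10,"ty":-36,"tz":0,"roll":0},{"tx":-10,"ty":-36,"tz":0,"roll":0},{"tx":-10,"ty":-36,"tz":0,"roll":0},{"tx":-10,"ty":-36,"tz":0,"roll":0},{"tx":-10,"ty":-36,"tz":0,"roll":0},{"tx":-10,"ty":-36,"tz":0,"roll":0},{"tx":-10,"ty":-36,"tz":0,"roll":0},{"tx":-10,"ty":-36,"tz":0,"roll":0},{"tx":-5,"ty":-20,"tz":0,"roll":0},{"tx":0,"ty":0,"tz":0,"roll":0}]'
python3 -c "
from h import *
go(460,-63.3,122,90)"
```

```text
t: 1.35
tool_pos: [0.374, 0.2347, 0.2308]
tool_rot: [0.0, -3.141, 0.001]
contact_force: [0.6, 0.3, 0.1]
opening: 0.0852
grip_force: 0.0
t: 2.18
tool_pos: [0.4591, -0.0748, 0.2308]
tool_rot: [-0.008, -3.141, 0.001]
contact_force: [-0.3, 0.6, -0.1]
opening: 0.0851
grip_force: 0.0
t 2.18 psi 89.7 pos [459.1 -74.8 230.8] ROLL -0.005 T [ -1.1  11.6 108.8] tilt [ 0.001 -0.001 -1.   ] op 85.1 F [-0.3  0.6 -0.1] q [-0.32 -0.35  1.97 -0.    1.52 -1.89]
```

```bash
python3 -m handwheel '[{"tx":-1,"ty":6,"tz":0,"roll":0},{"tx":0,"ty":5.6,"tz":0,"roll":0},{"tx":0,"ty":0,"tz":22,"roll":0},{"tx":0,"ty":0,"tz":22,"roll":0},{"tx":0,"ty":0,"tz":22,"roll":0},{"tx":0,"ty":0,"tz":22,"roll":0},{"tx":0,"ty":0,"tz":14,"roll":0},{"tx":0,"ty":0,"tz":7,"roll":0},{"tx":0,"ty":0,"tz":0,"roll":0}]'
python3 -m handwheel '[{"tx":0,"ty":0,"tz":0,"roll":0},{"tx":0,"ty":0,"tz":0,"roll":0},{"tx":0,"ty":0,"tz":0,"roll":0},{"tx":0,"ty":0,"tz":0,"roll":0},{"tx":0,"ty":0,"tz":0,"roll":0},{"tx":0,"ty":0,"tz":0,"roll":0},{"tx":0,"ty":0,"tz":0,"roll":0},{"tx":0,"ty":0,"tz":0,"roll":0}]' 30 40
python3 - <<'E'
from h import *
go(460,-63.3,122,90)
E
```

```text
t: 2.93
tool_pos: [0.4584, -0.0579, 0.1204]
tool_rot: [0.004, -3.138, -0.002]
contact_force: [1.0, 0.4, -0.4]
opening: 0.085
grip_force: 0.0
t: 3.6
tool_pos: [0.4612, -0.0604, 0.1242]
tool_rot: [0.0, 3.138, -0.002]
contact_force: [-0.0, -0.5, 5.5]
opening: 0.0425
grip_force: 39.4
t 3.60 psi 90.0 pos [461.2 -60.4 124.2] ROLL -0.000 T [ 1.2 -2.9  2.2] tilt [-0.003 -0.001 -1.   ] op 42.5 F [-0.  -0.5  5.5] q [-0.29 -0.26  2.08 -0.    1.31 -1.86]
```

```bash
python3 -m handwheel '[{"tx":0,"ty":0,"tz":-5,"roll":0},{"tx":0,"ty":0,"tz":-15,"roll":0},{"tx":0,"ty":0,"tz":-25,"roll":0},{"tx":0,"ty":0,"tz":-15,"roll":0},{"tx":0,"ty":0,"tz":0,"roll":0},{"tx":0,"ty":0,"tz":0,"roll":0}]'
python3 - <<'E'
from h import *
go(636.5,244.2,182,90)
im,d=shot("side");cv2.imwrite("pics/s1.png",cv2.resize(im[60:260,180:380,::-1],None,fx=3,fy=3,interpolation=cv2.INTER_CUBIC))
E
```

```text
t: 4.1
tool_pos: [0.4596, -0.0598, 0.1819]
tool_rot: [0.0, -3.141, -0.0]
contact_force: [-0.3, 0.1, -4.8]
opening: 0.0424
grip_force: 41.9
t 4.10 psi 90.0 pos [459.6 -59.8 181.9] ROLL 0.000 T [-1.769e+02  3.040e+02 -1.000e-01] tilt [ 0.  0. -1.] op 42.4 F [-0.3  0.1 -4.8] q [-0.29 -0.32  2.03  0.    1.43 -1.86]
```

View pics/s1.png

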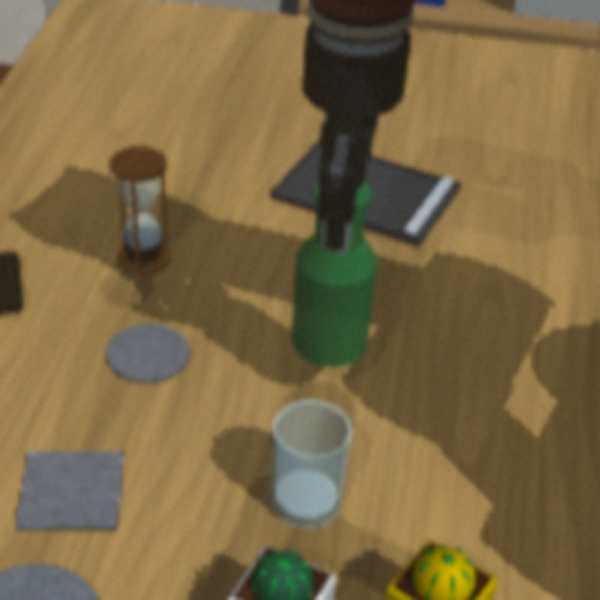

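```bash
python3 -m handwheel '[{"tx":-10,"ty":0,"tz":0,"roll":0},{"tx":-20,"ty":0,"tz":0,"roll":0},{"tx":-25,"ty":0,"tz":0,"roll":0},{"tx":-25,"ty":0,"tz":0,"roll":0},{"tx":-25,"ty":5,"tz":0,"roll":0},{"tx":-20,"ty":15,"tz":0,"roll":0},{"tx":-15,"ty":20,"tz":0,"roll":0},{"tx":-10,"ty":25,"tz":0,"roll":0},{"tx":-10,"ty":25,"tz":0,"roll":0},{"tx":-10,"ty":25,"tz":0,"roll":0},{"tx":-7,"ty":25,"tz":0,"roll":0},{"tx":0,"ty":25,"tz":0,"roll":0}]'
python3 -m handwheel '[{"tx":0,"ty":25,"tz":0,"roll":0},{"tx":0,"ty":25,"tz":0,"roll":0},{"tx":0,"ty":25,"tz":0,"roll":0},{"tx":0,"ty":25,"tz":0,"roll":0},{"tx":0,"ty":20,"tz":0,"roll":0},{"tx":0,"ty":12,"tz":0,"roll":0},{"tx":0,"ty":7,"tz":0,"roll":0},{"tx":0,"ty":0,"tz":0,"roll":0},{"tx":0,"ty":0,"tz":0,"roll":0},{"tx":0,"ty":0,"tz":0,"roll":0}]'
python3 - <<'E'
from h import *
go(636.5,244.2,130,90)
im,d=shot("side");cv2.imwrite("pics/s2.png",im[:,:,::-1])
hsv=cv2.cvtColor(im,cv2.COLOR_RGB2HSV);m=(hsv[...,0]>45)&(hsv[...,0]<85)&(hsv[...,1]>90)
w=cloud("side",d);k=m&(np.abs(w[...,0]-636)<80)&(np.abs(w[...,1]-244)<80)
print(k.sum(),np.round(np.nanpercentile(w[k],[2,50,98],axis=0),1))
E
```

```text
t: 5.15
tool_pos: [0.6363, 0.1063, 0.1788]
tool_rot: [-0.0, -3.137, 0.0]
contact_force: [1.3, 0.2, -5.2]
opening: 0.0422
grip_force: 41.9
t: 5.98
tool_pos: [0.6368, 0.243, 0.1818]
tool_rot: [-0.001, -3.141, 0.001]
contact_force: [0.1, 0.3, -4.2]
opening: 0.0427
grip_force: 42.0
t 5.98 psi 89.9 pos [636.8 243.  181.8] ROLL -0.001 T [ 0.3  1.3 51.8] tilt [ 0.001 -0.001 -1.   ] op 42.7 F [ 0.1  0.3 -4.2] q [ 0.26  0.22  1.52 -0.    1.41 -1.31]
1526 [[603.2 229.1  62.5]
 [621.5 261.5 146.1]
 [656.5 273.7 223. ]]
```

```bash
python3 -m handwheel '[{"tx":0,"ty":1,"tz":8,"roll":0},{"tx":0,"ty":0,"tz":14,"roll":0},{"tx":0,"ty":0,"tz":14,"roll":0},{"tx":0,"ty":0,"tz":8,"roll":0},{"tx":0,"ty":0,"tz":4,"roll":0},{"tx":0,"ty":0,"tz":2,"roll":0},{"tx":0,"ty":0,"tz":1,"roll":0},{"tx":0,"ty":0,"tz":0,"roll":0},{"tx":0,"ty":0,"tz":0,"roll":0},{"tx":0,"ty":0,"tz":0,"roll":0}]'
```

```text
t: 6.87
tool_pos: [0.6374, 0.2454, 0.1323]
tool_rot: [-0.0, 3.14, 0.001]
contact_force: [0.1, 1.2, -4.7]
opening: 0.042
grip_force: 41.9
```

```bash
python3 -m handwheel '[{"tx":0,"ty":0,"tz":1,"roll":0},{"tx":0,"ty":0,"tz":1,"roll":0},{"tx":0,"ty":0,"tz":0,"roll":0},{"tx":0,"ty":0,"tz":0,"roll":0}]';python3 -m handwheel '[{"tx":0,"ty":0,"tz":1,"roll":0},{"tx":0,"ty":0,"tz":0,"roll":0},{"tx":0,"ty":0,"tz":0,"roll":0}]'
```

```text
t: 7.2
tool_pos: [0.6369, 0.2453, 0.1295]
tool_rot: [-0.0, 3.141, 0.0]
contact_force: [-0.6, 0.5, -3.1]
opening: 0.0427
grip_force: 41.8
t: 7.45
tool_pos: [0.6374, 0.2452, 0.1294]
tool_rot: [-0.0, 3.14, 0.0]
contact_force: [-0.2, -1.3, 0.7]
opening: 0.0423
grip_force: 41.5
```

```bash
python3 -m handwheel '[{"tx":0,"ty":0,"tz":0,"roll":0},{"tx":0,"ty":0,"tz":0,"roll":0},{"tx":0,"ty":0,"tz":0,"roll":0},{"tx":0,"ty":0,"tz":0,"roll":0},{"tx":0,"ty":0,"tz":-10,"roll":0},{"tx":0,"ty":0,"tz":-20,"roll":0},{"tx":0,"ty":0,"tz":-25,"roll":0},{"tx":0,"ty":0,"tz":-20,"roll":0},{"tx":10,"ty":-10,"tz":0,"roll":0},{"tx":20,"ty":-20,"tz":0,"roll":0},{"tx":20,"ty":-20,"tz":0,"roll":0},{"tx":20,"ty":-20,"tz":0,"roll":0}]' 85
python3 -m handwheel '[{"tx":20,"ty":-20,"tz":0,"roll":0},{"tx":20,"ty":-20,"tz":0,"roll":0},{"tx":20,"ty":-20,"tz":0,"roll":0},{"tx":20,"ty":-15,"tz":0,"roll":0},{"tx":20,"ty":-15,"tz":0,"roll":0},{"tx":10,"ty":-8,"tz":0,"roll":0},{"tx":5,"ty":0,"tz":0,"roll":0},{"tx":0,"ty":0,"tz":0,"roll":0}]'
cat >> h.py <<'E'
def tops(items):
    """items (name,x,y,h): top-rim ellipse centre on plane h per view"""
    for n in("top","side"):
        im,d=shot(n);w=cloud(n,d);H=np.nan_to_num(w[...,2],nan=-99)
        for nm,x,y,h in items:
            k=(np.hypot(w[...,0]-x,w[...,1]-y)<50)&(H>h-6)&(H<h+8)
            for b in blobs(n,k,h,30): print(n,nm,*b[1:])
E
python3 - <<'E'
from h import *
tops([("carafe",636,244,170)])
go(452.5,76.5,41,90)
E
```

```text
t: 8.45
tool_pos: [0.5663, 0.1747, 0.2044]
tool_rot: [-0.001, 3.14, 0.0]
contact_force: [0.4, -0.1, -1.2]
opening: 0.085
grip_force: 0.0
t: 9.12
tool_pos: [0.4516, 0.0771, 0.2042]
tool_rot: [0.001, 3.14, 0.001]
contact_force: [0.3, -0.1, 0.9]
opening: 0.0847
grip_force: 0.0
top carafe [635.8 240.3] rect [635.3 240.5] [43.7 43.3] 27.3 ell [635.9 240.3] [42.7 43.9]
side carafe [634.7 242.5] rect [635.3 242. ] [44.7 45.2] 70.2 ell [634.8 242. ] [43.3 45.8]
t 9.22 psi 90.0 pos [452.4  77.6 204. ] ROLL 0.001 T [ 1.00e-01 -1.10e+00  1.63e+02] tilt [-0.001  0.    -1.   ] op 84.9 F [-0.1 -0.5  0.1] q [ 0.01 -0.35  2.02  0.    1.47 -1.56]
```

```bash
cat >> h.py <<'E'
from scipy.optimize import least_squares
def cyl(x,y,r,z0,z1,n="side"):
    im,d=shot(n);w=cloud(n,d);k=(np.hypot(w[...,0]-x,w[...,1]-y)<r+15)&(w[...,2]>z0)&(w[...,2]<z1)
    p=w[k];f=least_squares(lambda c:np.hypot(p[:,0]-c[0],p[:,1]-c[1])-r,[x,y],loss="soft_l1")
    print(n,"cyl",len(p),np.round(f.x,1),"rms",np.sqrt(np.mean(f.fun**2)).round(2))
E
python3 - <<'E'
from h import *
cyl(636,243,34,15,50);cyl(636,243,34,50,90);cyl(636,243,20,128,165)
cyl(675,-210,28,5,18)
cyl(675,-210,28,105,118)
im,d=shot("side");cv2.imwrite("pics/s3.png",cv2.resize(im[150:320,120:270,::-1],None,fx=3.5,fy=3.5,interpolation=cv2.INTER_CUBIC))
E
```

```text
side cyl 275 [636.6 239.1] rms 0.63
side cyl 351 [636.6 239.2] rms 0.67
side cyl 211 [636.6 239.5] rms 0.71
side cyl 70 [ 679.7 -221.8] rms 4.77
side cyl 71 [ 677.  -214.6] rms 8.07
```

View pics/s3.png

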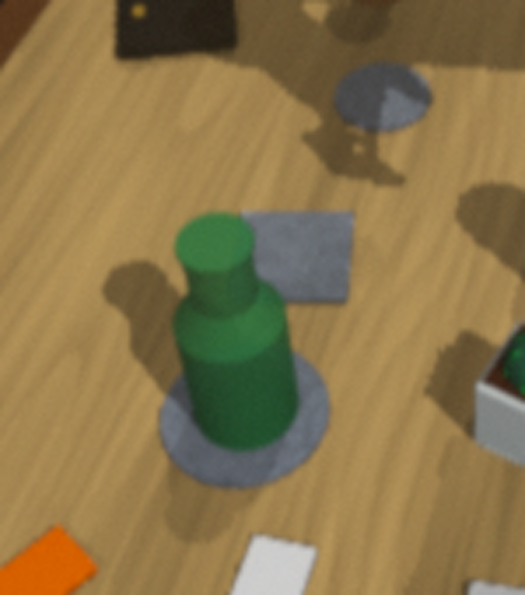

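Run:
```python
from h import *
im,d=shot("side");hsv=cv2.cvtColor(im,cv2.COLOR_RGB2HSV)
for u in (184,188,189,190,194):
    print(u,[(v,*hsv[v,u]) for v in range(272,294)] if u==189 else "")
g=(hsv[...,0]>45)&(hsv[...,0]<85)&(hsv[...,1]>90);g[:,:160]=0;g[:,215:]=0;g[:200]=0
lo=(hsv[...,1]<75);lo[:255]=0;lo[300:]=0;lo[:,:160]=0;lo[:,220:]=0
# foot arc: lowest green pixel per column -> circle r=34 on z=5 ; mat arc: lowest grey pixel -> circle r=55
def arc(m,r,us):
    p=np.array([(u,np.where(m[:,u])[0].max()+.5) for u in us if m[:,u].any()]);w=ray("side",p,5)
    f=least_squares(lambda c:np.hypot(w[:,0]-c[0],w[:,1]-c[1])-r,[636,243],loss="soft_l1");print(r,np.round(f.x,1),np.abs(f.fun).mean().round(2))
arc(g,34,range(179,201));arc(lo,55,range(172,208))
```

```text
184 
188 
189 [(272, np.uint8(68), np.uint8(142), np.uint8(79)), (273, np.uint8(67), np.uint8(150), np.uint8(78)), (274, np.uint8(67), np.uint8(145), np.uint8(79)), (275, np.uint8(67), np.uint8(147), np.uint8(80)), (276, np.uint8(68), np.uint8(149), np.uint8(77)), (277, np.uint8(67), np.uint8(141), np.uint8(78)), (278, np.uint8(71), np.uint8(101), np.uint8(86)), (279, np.uint8(79), np.uint8(47), np.uint8(93)), (280, np.uint8(104), np.uint8(28), np.uint8(99)), (281, np.uint8(108), np.uint8(30), np.uint8(103)), (282, np.uint8(108), np.uint8(30), np.uint8(102)), (283, np.uint8(105), np.uint8(30), np.uint8(103)), (284, np.uint8(108), np.uint8(32), np.uint8(104)), (285, np.uint8(108), np.uint8(29), np.uint8(104)), (286, np.uint8(107), np.uint8(33), np.uint8(107)), (287, np.uint8(108), np.uint8(29), np.uint8(105)), (288, np.uint8(108), np.uint8(14), np.uint8(94)), (289, np.uint8(17), np.uint8(67), np.uint8(106)), (290, np.uint8(18), np.uint8(116), np.uint8(128)), (291, np.uint8(19), np.uint8(129), np.uint8(136)), (292, np.uint8(18), np.uint8(133), np.uint8(138)), (293, np.uint8(19), np.uint8(128), np.uint8(137))]
190 
194 
34 [635.5 238.9] 0.68
55 [635.2 245.9] 0.66
```

```bash
python3 -m handwheel '[{"tx":-1,"ty":2,"tz":10,"roll":0},{"tx":0,"ty":0,"tz":25,"roll":0},{"tx":0,"ty":0,"tz":25,"roll":0},{"tx":0,"ty":0,"tz":25,"roll":0},{"tx":0,"ty":0,"tz":25,"roll":0},{"tx":0,"ty":0,"tz":25,"roll":0},{"tx":0,"ty":0,"tz":15,"roll":0},{"tx":0,"ty":0,"tz":8,"roll":0},{"tx":0,"ty":0,"tz":3,"roll":0},{"tx":0,"ty":0,"tz":0,"roll":0}]'
python3 -m handwheel '[{"tx":0,"ty":0,"tz":0,"roll":0},{"tx":0,"ty":0,"tz":0,"roll":0},{"tx":0,"ty":0,"tz":0,"roll":0},{"tx":0,"ty":0,"tz":0,"roll":0},{"tx":0,"ty":0,"tz":0,"roll":0},{"tx":0,"ty":0,"tz":0,"roll":0}]' 45 30
python3 -c "
from h import *
go(452.5,80,41,90)"
```

```text
t: 10.4
tool_pos: [0.4525, 0.0792, 0.0417]
tool_rot: [0.0, -3.14, -0.0]
contact_force: [0.2, 0.5, 0.1]
opening: 0.0851
grip_force: 0.0
t: 10.9
tool_pos: [0.4543, 0.0788, 0.0441]
tool_rot: [-0.0, 3.138, -0.001]
contact_force: [-1.6, -2.9, 6.7]
opening: 0.0629
grip_force: 32.6
t 10.90 psi 90.0 pos [454.3  78.8  44.1] ROLL 0.000 T [1.8 1.2 3.1] tilt [-0.003 -0.001 -1.   ] op 62.9 F [-1.6 -2.9  6.7] q [ 0.01 -0.15  2.14 -0.    1.15 -1.56]
```

```bash
python3 -m handwheel '[{"tx":0,"ty":0,"tz":-5,"roll":0},{"tx":0,"ty":0,"tz":-15,"roll":0},{"tx":-5,"ty":-4,"tz":-20,"roll":0},{"tx":-15,"ty":-12,"tz":-5,"roll":0},{"tx":-20,"ty":-16,"tz":0,"roll":0},{"tx":-24,"ty":-20,"tz":0,"roll":0},{"tx":-24,"ty":-20,"tz":0,"roll":0},{"tx":-24,"ty":-20,"tz":0,"roll":0},{"tx":-24,"ty":-20,"tz":0,"roll":0},{"tx":-20,"ty":-16,"tz":0,"roll":0},{"tx":-14,"ty":-10,"tz":0,"roll":0},{"tx":-7,"ty":-6,"tz":0,"roll":0}]'
python3 -m handwheel '[{"tx":-2,"ty":0,"tz":0,"roll":0},{"tx":0,"ty":0,"tz":0,"roll":0},{"tx":0,"ty":0,"tz":0,"roll":0},{"tx":0,"ty":0,"tz":0,"roll":0}]'
python3 -c "
from h import *
go(632.4,-65.6,47,90)"
```

```text
t: 11.9
tool_pos: [0.6311, -0.066, 0.087]
tool_rot: [0.002, 3.141, 0.001]
contact_force: [0.4, -0.0, -2.0]
opening: 0.0628
grip_force: 33.7
t: 12.23
tool_pos: [0.6309, -0.0638, 0.087]
tool_rot: [0.002, -3.141, -0.001]
contact_force: [-0.3, -0.3, -2.5]
opening: 0.0629
grip_force: 33.7
t 12.23 psi 90.1 pos [630.9 -63.8  87. ] ROLL 0.001 T [-1.6 -1.9 40. ] tilt [ 0.001  0.001 -1.   ] op 62.9 F [-0.3 -0.3 -2.5] q [-0.22  0.2   1.7   0.    1.24 -1.79]
```

```bash
python3 -m handwheel '[{"tx":-1.5,"ty":-1.8,"tz":6,"roll":0},{"tx":0,"ty":0,"tz":12,"roll":0},{"tx":0,"ty":0,"tz":10,"roll":0},{"tx":0,"ty":0,"tz":5,"roll":0},{"tx":0,"ty":0,"tz":3,"roll":0},{"tx":0,"ty":0,"tz":1,"roll":0},{"tx":0,"ty":0,"tz":0,"roll":0},{"tx":0,"ty":0,"tz":0,"roll":0},{"tx":0,"ty":0,"tz":0,"roll":0}]'
python3 -m handwheel '[{"tx":0,"ty":0,"tz":1,"roll":0},{"tx":0,"ty":0,"tz":1,"roll":0},{"tx":0,"ty":0,"tz":0,"roll":0},{"tx":0,"ty":0,"tz":0,"roll":0}]'
```

```text
t: 12.98
tool_pos: [0.6336, -0.0667, 0.0506]
tool_rot: [-0.0, 3.141, -0.0]
contact_force: [0.3, -0.1, -1.4]
opening: 0.0631
grip_force: 33.7
t: 13.32
tool_pos: [0.6339, -0.0668, 0.0492]
tool_rot: [-0.0, 3.14, -0.0]
contact_force: [-1.6, 0.1, 3.3]
opening: 0.0629
grip_force: 33.7
```

Touching. Release and rise, then measure tumbler and mat in the same pictures.

```bash
python3 -m handwheel '[{"tx":0,"ty":0,"tz":0,"roll":0},{"tx":0,"ty":0,"tz":0,"roll":0},{"tx":0,"ty":0,"tz":0,"roll":0},{"tx":0,"ty":0,"tz":-10,"roll":0},{"tx":0,"ty":0,"tz":-20,"roll":0},{"tx":0,"ty":0,"tz":-30,"roll":0},{"tx":0,"ty":0,"tz":-30,"roll":0},{"tx":10,"ty":15,"tz":-20,"roll":0},{"tx":20,"ty":25,"tz":0,"roll":0},{"tx":20,"ty":30,"tz":0,"roll":0},{"tx":20,"ty":30,"tz":0,"roll":0},{"tx":20,"ty":30,"tz":0,"roll":0}]' 85
python3 -m handwheel '[{"tx":20,"ty":30,"tz":0,"roll":0},{"tx":20,"ty":30,"tz":0,"roll":0},{"tx":20,"ty":30,"tz":0,"roll":0},{"tx":20,"ty":25,"tz":0,"roll":0},{"tx":10,"ty":20,"tz":0,"roll":0},{"tx":0,"ty":10,"tz":0,"roll":0},{"tx":0,"ty":0,"tz":0,"roll":0},{"tx":0,"ty":0,"tz":0,"roll":0}]'
python3 - <<'E'
from h import *
tops([("tumbler",632,-68,95)])
cyl(632,-68,31,20,80)
go(450,216,50,73.2)
im,d=shot("top");cv2.imwrite("pics/t2.png",cv2.resize(im[130:190,150:310,::-1],None,fx=4.5,fy=4.5,interpolation=cv2.INTER_CUBIC))
E
```

```text
t: 14.32
tool_pos: [0.5426, 0.0643, 0.1593]
tool_rot: [0.001, 3.14, 0.0]
contact_force: [0.7, 0.3, -0.1]
opening: 0.0847
grip_force: 0.0
t: 14.98
tool_pos: [0.4539, 0.2083, 0.1589]
tool_rot: [-0.002, 3.141, -0.001]
contact_force: [0.3, 0.0, 0.5]
opening: 0.0851
grip_force: 0.0
top tumbler [631.4 -66.6] rect [631.4 -66.6] [60.1 61.3] 89.7 ell [631.5 -66.6] [60.7 62. ]
side tumbler [630.9 -62.7] rect [631.6 -62.2] [62.  63.4] 13.4 ell [631.  -63.4] [62.3 64.8]
side cyl 481 [632.8 -67.8] rms 2.18
t 15.13 psi 89.9 pos [454.  207.4 158.4] ROLL 0.292 T [  6.4   7.1 108.4] tilt [-0. -0. -1.] op 85.1 F [0.5 0.3 0.3] q [ 0.28 -0.2   1.97 -0.    1.37 -1.29]
```

View pics/t2.png

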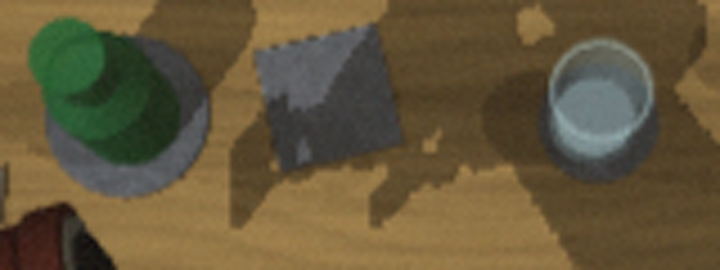

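```bash
python3 -m handwheel '[{"tx":0,"ty":0,"tz":0,"roll":0.1},{"tx":0,"ty":0,"tz":0,"roll":0.1},{"tx":0,"ty":0,"tz":0,"roll":0.092},{"tx":0,"ty":0,"tz":0,"roll":0},{"tx":0,"ty":0,"tz":0,"roll":0}]'
python3 -c "
from h import *
go(450.3,213,30,73.2)"
```

```text
t: 15.6
tool_pos: [0.4537, 0.2077, 0.1583]
tool_rot: [-0.455, -3.108, 0.0]
contact_force: [0.7, 0.4, -1.1]
opening: 0.085
grip_force: 0.0
t 15.60 psi 73.3 pos [453.7 207.7 158.3] ROLL 0.003 T [  4.7   4.1 128.3] tilt [ 0. -0. -1.] op 85.0 F [ 0.7  0.4 -1.1] q [ 0.28 -0.2   1.97 -0.    1.37 -1.  ]
```

```bash
python3 -m handwheel '[{"tx":4.7,"ty":4,"tz":8,"roll":0},{"tx":0,"ty":0,"tz":25,"roll":0},{"tx":0,"ty":0,"tz":25,"roll":0},{"tx":0,"ty":0,"tz":25,"roll":0},{"tx":0,"ty":0,"tz":20,"roll":0},{"tx":0,"ty":0,"tz":14,"roll":0},{"tx":0,"ty":0,"tz":8,"roll":0},{"tx":0,"ty":0,"tz":3,"roll":0},{"tx":0,"ty":0,"tz":0,"roll":0},{"tx":0,"ty":0,"tz":0,"roll":0}]'
python3 -m handwheel '[{"tx":0,"ty":0,"tz":0,"roll":0},{"tx":0,"ty":0,"tz":0,"roll":0},{"tx":0,"ty":0,"tz":0,"roll":0},{"tx":0,"ty":0,"tz":0,"roll":0},{"tx":0,"ty":0,"tz":0,"roll":0},{"tx":0,"ty":0,"tz":0,"roll":0}]' 45 40
python3 -m handwheel '[{"tx":0,"ty":0,"tz":-5,"roll":0},{"tx":0,"ty":0,"tz":-15,"roll":0},{"tx":0,"ty":0,"tz":-25,"roll":0},{"tx":0,"ty":0,"tz":-15,"roll":0},{"tx":0,"ty":0,"tz":-5,"roll":-0.05},{"tx":0,"ty":0,"tz":0,"roll":-0.1},{"tx":0,"ty":0,"tz":0,"roll":-0.1},{"tx":0,"ty":0,"tz":0,"roll":-0.1},{"tx":0,"ty":0,"tz":0,"roll":-0.1},{"tx":0,"ty":0,"tz":0,"roll":-0.07},{"tx":0,"ty":0,"tz":0,"roll":0},{"tx":0,"ty":0,"tz":0,"roll":0}]'
python3 - <<'E'
from h import *
tops([("planterrim",450,213,130)])
go(649,109.5,36,103.1)
E
```

```text
t: 16.43
tool_pos: [0.4506, 0.2138, 0.0311]
tool_rot: [0.456, 3.107, 0.001]
contact_force: [-0.0, -0.8, 0.8]
opening: 0.0849
grip_force: 0.0
t: 16.93
tool_pos: [0.451, 0.2136, 0.0317]
tool_rot: [0.456, 3.106, 0.001]
contact_force: [-1.3, -0.4, 6.0]
opening: 0.0592
grip_force: 45.2
t: 17.93
tool_pos: [0.4493, 0.2135, 0.0947]
tool_rot: [0.355, -3.12, -0.0]
contact_force: [0.5, -0.1, -2.5]
opening: 0.0593
grip_force: 44.3
side planterrim [422.2 219.9] rect [422.3 212.5] [ 9.8 56.3] 5.0 ell [422.1 221.8] [ 8.2 64.1]
side planterrim [468.8 227.3] rect [468.4 222.4] [18.8 60.8] 14.4 ell [468. 226.] [18.9 66.8]
t 18.03 psi 103.0 pos [449.6 213.5  94.9] ROLL -0.002 T [-170.7 -146.5   58.8] tilt [ 0.001  0.    -1.   ] op 59.5 F [-0.3 -0.  -2.4] q [ 0.29 -0.13  2.03  0.    1.24 -1.5 ]
```

```bash
python3 -m handwheel '[{"tx":-6,"ty":-5,"tz":0,"roll":0},{"tx":-14,"ty":-12,"tz":0,"roll":0},{"tx":-22,"ty":-19,"tz":0,"roll":0},{"tx":-25,"ty":-21,"tz":0,"roll":0},{"tx":-25,"ty":-21,"tz":0,"roll":0},{"tx":-25,"ty":-21,"tz":0,"roll":0},{"tx":-22,"ty":-19,"tz":0,"roll":0},{"tx":-16,"ty":-14,"tz":0,"roll":0},{"tx":-10,"ty":-8,"tz":0,"roll":0},{"tx":-6,"ty":-5,"tz":0,"roll":0},{"tx":0,"ty":0,"tz":0,"roll":0},{"tx":0,"ty":0,"tz":0,"roll":0}]'
python3 -m handwheel '[{"tx":0,"ty":0,"tz":0,"roll":0},{"tx":0,"ty":0,"tz":0,"roll":0},{"tx":0,"ty":0,"tz":0,"roll":0}]'
python3 - <<'E'
from h import *
go(649,111,36,103.1)
E
```

```text
t: 19.03
tool_pos: [0.6491, 0.1109, 0.0949]
tool_rot: [0.357, -3.12, -0.0]
contact_force: [0.2, 0.5, -3.4]
opening: 0.0593
grip_force: 44.3
t: 19.28
tool_pos: [0.6486, 0.1115, 0.0953]
tool_rot: [0.359, -3.121, -0.0]
contact_force: [0.2, 0.8, -2.2]
opening: 0.0591
grip_force: 44.3
t 19.28 psi 103.1 pos [648.6 111.5  95.3] ROLL 0.000 T [-0.2 -0.6 59.3] tilt [ 0.  0. -1.] op 59.1 F [ 0.2  0.8 -2.2] q [ 0.06  0.24  1.64  0.    1.26 -1.74]
```

```bash
python3 -m handwheel '[{"tx":0,"ty":0,"tz":8,"roll":0},{"tx":0,"ty":0,"tz":16,"roll":0},{"tx":0,"ty":0,"tz":16,"roll":0},{"tx":0,"ty":0,"tz":9,"roll":0},{"tx":0,"ty":0,"tz":5,"roll":0},{"tx":0,"ty":0,"tz":2,"roll":0},{"tx":0,"ty":0,"tz":0,"roll":0},{"tx":0,"ty":0,"tz":0,"roll":0},{"tx":0,"ty":0,"tz":0,"roll":0}]'
python3 -m handwheel '[{"tx":0,"ty":0,"tz":1,"roll":0},{"tx":0,"ty":0,"tz":1,"roll":0},{"tx":0,"ty":0,"tz":0,"roll":0},{"tx":0,"ty":0,"tz":0,"roll":0}]'
```

```text
t: 20.03
tool_pos: [0.6502, 0.1111, 0.0405]
tool_rot: [-0.358, 3.119, -0.0]
contact_force: [0.2, 1.2, -2.7]
opening: 0.0594
grip_force: 44.3
t: 20.37
tool_pos: [0.6493, 0.111, 0.0373]
tool_rot: [0.358, -3.121, 0.0]
contact_force: [-0.4, -0.2, -2.5]
opening: 0.0592
grip_force: 44.3
```

```bash
python3 -m handwheel '[{"tx":0,"ty":0,"tz":1,"roll":0},{"tx":0,"ty":0,"tz":0.5,"roll":0},{"tx":0,"ty":0,"tz":0,"roll":0},{"tx":0,"ty":0,"tz":0,"roll":0}]'
python3 -m handwheel '[{"tx":0,"ty":0,"tz":0,"roll":0},{"tx":0,"ty":0,"tz":0,"roll":0},{"tx":0,"ty":0,"tz":0,"roll":0},{"tx":0,"ty":0,"tz":-10,"roll":0},{"tx":0,"ty":0,"tz":-20,"roll":0},{"tx":0,"ty":0,"tz":-30,"roll":0},{"tx":0,"ty":0,"tz":-30,"roll":0},{"tx":0,"ty":0,"tz":-30,"roll":0},{"tx":15,"ty":-20,"tz":0,"roll":0},{"tx":25,"ty":-25,"tz":0,"roll":0},{"tx":25,"ty":-25,"tz":0,"roll":0},{"tx":25,"ty":-25,"tz":0,"roll":0}]' 85
python3 -m handwheel '[{"tx":25,"ty":-10,"tz":0,"roll":0.1},{"tx":25,"ty":0,"tz":0,"roll":0.1},{"tx":20,"ty":0,"tz":0,"roll":0.028},{"tx":10,"ty":0,"tz":0,"roll":0},{"tx":0,"ty":0,"tz":0,"roll":0},{"tx":0,"ty":0,"tz":0,"roll":0}]'
python3 - <<'E'
from h import *
tops([("planter",649,110,70),("tumbler",632,-67,95),("carafe",636,242,170)])
im,d=shot("top");im2,d2=shot("side")
big=np.vstack([cv2.resize(im[125:195,150:310,::-1],(800,350),interpolation=cv2.INTER_CUBIC),cv2.resize(im2[140:300,130:270,::-1],(800,914),interpolation=cv2.INTER_CUBIC)])
cv2.imwrite("pics/s4.png",cv2.resize(im2[150:310,140:320,::-1],None,fx=3.6,fy=3.6,interpolation=cv2.INTER_CUBIC))
np.savez("mid.npz",t=im,s=im2)
go(635,-69,41,90)
E
```

```text
t: 20.7
tool_pos: [0.6495, 0.111, 0.0368]
tool_rot: [-0.358, 3.121, -0.0]
contact_force: [-4.9, -0.1, 5.5]
opening: 0.0596
grip_force: 45.1
t: 21.7
tool_pos: [0.5827, -0.0028, 0.1569]
tool_rot: [-0.359, 3.119, -0.001]
contact_force: [-0.7, -0.7, 0.6]
opening: 0.0849
grip_force: 0.0
t: 22.2
tool_pos: [0.5066, -0.0212, 0.1566]
tool_rot: [-0.0, 3.14, -0.0]
contact_force: [-0.7, 0.1, -0.2]
opening: 0.085
grip_force: 0.0
top planter [648.2 112.2] rect [648.4 112.1] [60.3 59.6] 13.0 ell [648.4 112.3] [67.4 67.6]
top tumbler [645.5 -68.6] rect [637.1 -67.3] [61.7 51.5] 82.0 ell [631.7 -66.7] [59.  59.6]
top carafe [635.8 240.3] rect [635.3 240.5] [43.7 43.3] 27.3 ell [635.9 240.3] [42.7 43.9]
side planter [642.2 123. ] rect [647.8 116. ] [59.7 62. ] 13.2 ell [649. 110.] [58.1 76.6]
side tumbler [631.2 -63.1] rect [631.6 -62.2] [62.  63.4] 13.4 ell [631.3 -63.7] [62.9 63.5]
side carafe [634.9 242.6] rect [634.6 242.1] [43.  47.1] 21.9 ell [635.  242.1] [43.5 45.8]
t 22.40 psi 90.0 pos [507.1 -21.  156.1] ROLL 0.001 T [-127.8  -48.   115.2] tilt [-0.001 -0.    -1.   ] op 85.0 F [ 1.1 -0.7 -0.1] q [-0.19 -0.17  1.96  0.    1.36 -1.76]
```

View pics/s4.png

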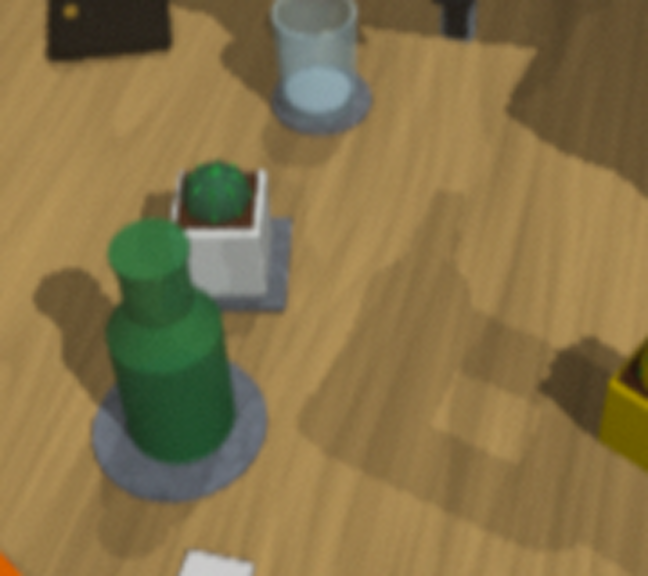

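```bash
python3 -m handwheel '[{"tx":0,"ty":15,"tz":0,"roll":0},{"tx":5,"ty":30,"tz":0,"roll":0},{"tx":7,"ty":35,"tz":0,"roll":0},{"tx":7,"ty":35,"tz":0,"roll":0},{"tx":7,"ty":35,"tz":0,"roll":0},{"tx":7,"ty":35,"tz":0,"roll":0},{"tx":7,"ty":35,"tz":0,"roll":0},{"tx":7,"ty":35,"tz":0,"roll":0},{"tx":7,"ty":35,"tz":0,"roll":0},{"tx":7,"ty":35,"tz":0,"roll":0},{"tx":5,"ty":35,"tz":0,"roll":0.05},{"tx":3,"ty":20,"tz":0,"roll":0.1}]' 85
python3 -m handwheel '[{"tx":0,"ty":0,"tz":0,"roll":0.12},{"tx":0,"ty":0,"tz":0,"roll":0.12},{"tx":0,"ty":0,"tz":0,"roll":0.12},{"tx":0,"ty":0,"tz":0,"roll":0.12},{"tx":0,"ty":0,"tz":0,"roll":0.12},{"tx":0,"ty":0,"tz":0,"roll":0.12},{"tx":0,"ty":0,"tz":0,"roll":0.12},{"tx":0,"ty":0,"tz":0,"roll":0.12},{"tx":0,"ty":0,"tz":0,"roll":0.12},{"tx":0,"ty":0,"tz":0,"roll":0.12},{"tx":0,"ty":0,"tz":0,"roll":0.12},{"tx":0,"ty":0,"tz":0,"roll":0.054}]'
python3 -m handwheel '[{"tx":0,"ty":0,"tz":0,"roll":0},{"tx":0,"ty":0,"tz":0,"roll":0}]'
python3 - <<'E'
from h import *
go(436,374.5,15,2.7)
E
```

```text
t: 23.4
tool_pos: [0.4374, 0.3626, 0.1558]
tool_rot: [-0.236, -3.132, -0.002]
contact_force: [-0.4, -0.8, -0.0]
opening: 0.0848
grip_force: 0.0
t: 24.4
tool_pos: [0.4385, 0.3595, 0.1556]
tool_rot: [-2.174, -2.268, 0.001]
contact_force: [-0.3, 0.7, -0.5]
opening: 0.0853
grip_force: 0.0
t: 24.57
tool_pos: [0.4384, 0.3594, 0.1556]
tool_rot: [-2.166, -2.275, 0.0]
contact_force: [-0.8, -0.7, 1.0]
opening: 0.0854
grip_force: 0.0
t 24.57 psi 2.8 pos [438.4 359.4 155.6] ROLL 0.002 T [ 15.2  -1.7 140.6] tilt [-0. -0. -1.] op 85.4 F [-0.8 -0.7  1. ] q [ 0.56 -0.03  1.82 -0.    1.35  0.51]
```

```bash
python3 -m handwheel '[{"tx":8,"ty":-1.5,"tz":8,"roll":0},{"tx":7,"ty":0,"tz":20,"roll":0},{"tx":0,"ty":0,"tz":25,"roll":0},{"tx":0,"ty":0,"tz":25,"roll":0},{"tx":0,"ty":0,"tz":25,"roll":0},{"tx":0,"ty":0,"tz":20,"roll":0},{"tx":0,"ty":0,"tz":12,"roll":0},{"tx":0,"ty":0,"tz":7,"roll":0},{"tx":0,"ty":0,"tz":3,"roll":0},{"tx":0,"ty":0,"tz":0,"roll":0},{"tx":0,"ty":0,"tz":0,"roll":0}]' 74
python3 -m handwheel '[{"tx":0,"ty":0,"tz":2,"roll":0},{"tx":0,"ty":0,"tz":2,"roll":0},{"tx":0,"ty":0,"tz":2,"roll":0},{"tx":0,"ty":0,"tz":0,"roll":0},{"tx":0,"ty":0,"tz":0,"roll":0}]'
```

```text
t: 25.48
tool_pos: [0.4369, 0.3746, 0.012]
tool_rot: [2.168, 2.273, 0.003]
contact_force: [0.1, -0.5, 0.0]
opening: 0.0742
grip_force: 0.0
t: 25.9
tool_pos: [0.4359, 0.3739, 0.0048]
tool_rot: [2.169, 2.273, -0.0]
contact_force: [0.7, -0.9, -0.8]
opening: 0.0737
grip_force: 0.0
```

```bash
python3 -m handwheel '[{"tx":0,"ty":0,"tz":2,"roll":0},{"tx":0,"ty":0,"tz":0,"roll":0},{"tx":0,"ty":0,"tz":1,"roll":0},{"tx":0,"ty":0,"tz":0,"roll":0},{"tx":0,"ty":0,"tz":0,"roll":0}]'
python3 -c "
from h import *
go(436,374.5,2,2.7)"
python3 -m handwheel '[{"tx":0,"ty":0,"tz":1,"roll":0},{"tx":0,"ty":0,"tz":0,"roll":0},{"tx":0,"ty":0,"tz":1,"roll":0},{"tx":0,"ty":0,"tz":0,"roll":0},{"tx":0,"ty":0,"tz":0,"roll":0}]'
python3 -c "
from h import *
go(436,374.5,2,2.7)"
```

```text
t: 26.32
tool_pos: [0.4359, 0.3739, 0.0017]
tool_rot: [-2.169, -2.273, 0.0]
contact_force: [-0.3, -0.1, -0.6]
opening: 0.0739
grip_force: 0.0
t 26.32 psi 2.7 pos [435.9 373.9   1.7] ROLL -0.000 T [ 0.6  0.1 -0.3] tilt [-0. -0. -1.] op 73.9 F [-0.3 -0.1 -0.6] q [0.58 0.19 1.88 0.   1.07 0.53]
t: 26.73
tool_pos: [0.4359, 0.3739, -0.0003]
tool_rot: [2.169, 2.273, -0.0]
contact_force: [-0.2, 1.0, -0.2]
opening: 0.0738
grip_force: 0.0
t 26.73 psi 2.7 pos [ 4.359e+02  3.739e+02 -3.000e-01] ROLL -0.000 T [ 0.6  0.1 -2.3] tilt [-0. -0. -1.] op 73.8 F [-0.2  1.  -0.2] q [ 0.58  0.19  1.88 -0.    1.07  0.53]
```

```bash
python3 -m handwheel '[{"tx":0,"ty":0,"tz":0,"roll":0},{"tx":0,"ty":0,"tz":0,"roll":0},{"tx":0,"ty":0,"tz":1,"roll":0},{"tx":0,"ty":0,"tz":0,"roll":0},{"tx":0,"ty":0,"tz":0,"roll":0}]' 65
python3 -m handwheel '[{"tx":0,"ty":0,"tz":1,"roll":0},{"tx":0,"ty":0,"tz":0,"roll":0},{"tx":0,"ty":0,"tz":0,"roll":0}]'
python3 -m handwheel '[{"tx":0,"ty":0,"tz":1,"roll":0},{"tx":0,"ty":0,"tz":0,"roll":0},{"tx":0,"ty":0,"tz":0,"roll":0}]'
```

```text
t: 27.15
tool_pos: [0.4359, 0.3739, -0.0013]
tool_rot: [-2.169, -2.273, 0.0]
contact_force: [0.8, 0.6, -0.4]
opening: 0.0648
grip_force: 0.0
t: 27.4
tool_pos: [0.4359, 0.3739, -0.0023]
tool_rot: [-2.169, -2.273, 0.0]
contact_force: [0.9, -0.5, 0.1]
opening: 0.065
grip_force: 0.0
t: 27.65
tool_pos: [0.4359, 0.3739, -0.0033]
tool_rot: [-2.169, -2.273, 0.0]
contact_force: [-0.2, -0.3, 0.3]
opening: 0.0649
grip_force: 0.0
```

```bash
python3 -m handwheel '[{"tx":0,"ty":0,"tz":1,"roll":0},{"tx":0,"ty":0,"tz":0,"roll":0},{"tx":0,"ty":0,"tz":0,"roll":0}]' | grep -E "pos|contact"
python3 -m handwheel '[{"tx":0,"ty":0,"tz":1,"roll":0},{"tx":0,"ty":0,"tz":0,"roll":0},{"tx":0,"ty":0,"tz":0,"roll":0}]'| grep -E "pos|contact"
python3 -m handwheel '[{"tx":0,"ty":0,"tz":0.5,"roll":0},{"tx":0,"ty":0,"tz":0,"roll":0},{"tx":0,"ty":0,"tz":0,"roll":0}]'| grep -E "pos|contact"
```

```text
tool_pos: [0.4359, 0.3739, -0.0043]
contact_force: [1.2, -0.3, -0.9]
tool_pos: [0.436, 0.3739, -0.0053]
contact_force: [-1.5, -0.0, -0.1]
tool_pos: [0.436, 0.3739, -0.0057]
contact_force: [0.6, -0.3, -0.5]
```

```bash
python3 -m handwheel '[{"tx":0,"ty":0,"tz":0,"roll":0},{"tx":0,"ty":0,"tz":0,"roll":0},{"tx":0,"ty":0,"tz":0,"roll":0},{"tx":0,"ty":0,"tz":0,"roll":0},{"tx":0,"ty":0,"tz":0,"roll":0}]' 45 40
python3 -m handwheel '[{"tx":0,"ty":0,"tz":-2,"roll":0},{"tx":0,"ty":0,"tz":-5,"roll":0},{"tx":0,"ty":0,"tz":-10,"roll":0},{"tx":0,"ty":0,"tz":-15,"roll":0},{"tx":0,"ty":0,"tz":-20,"roll":0},{"tx":0,"ty":0,"tz":-20,"roll":0},{"tx":0,"ty":0,"tz":-8,"roll":0},{"tx":0,"ty":0,"tz":0,"roll":0},{"tx":0,"ty":0,"tz":0,"roll":0}]'
python3 - <<'E'
from h import *
go(0,0,0,73.2)
im,d=shot("side");cv2.imwrite("pics/s5.png",cv2.resize(im[180:384,150:400,::-1],None,fx=2.9,fy=2.9,interpolation=cv2.INTER_CUBIC))
E
```

```text
t: 28.82
tool_pos: [0.437, 0.3745, -0.0046]
tool_rot: [2.168, 2.273, 0.003]
contact_force: [-0.1, 0.8, 5.0]
opening: 0.0586
grip_force: 46.8
t: 29.57
tool_pos: [0.436, 0.3739, 0.0744]
tool_rot: [2.168, 2.273, 0.001]
contact_force: [-0.8, 0.5, -1.1]
opening: 0.0586
grip_force: 43.3
t 29.57 psi 2.7 pos [436.  373.9  74.4] ROLL -1.231 T [ 309.3 -484.    74.2] tilt [ 0.  0. -1.] op 58.6 F [-0.8  0.5 -1.1] q [ 0.58  0.08  1.86 -0.    1.2   0.53]
```

View pics/s5.png

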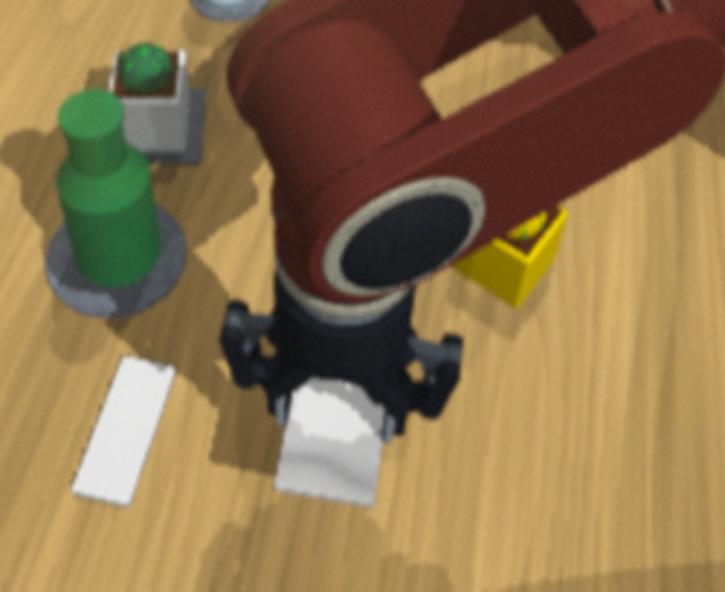

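```bash
python3 -m handwheel '[{"tx":0,"ty":0,"tz":-5,"roll":-0.05},{"tx":0,"ty":0,"tz":-10,"roll":-0.111},{"tx":0,"ty":0,"tz":-10,"roll":-0.12},{"tx":0,"ty":0,"tz":-10,"roll":-0.12},{"tx":0,"ty":0,"tz":-10,"roll":-0.12},{"tx":0,"ty":0,"tz":-10,"roll":-0.12},{"tx":0,"ty":0,"tz":-5,"roll":-0.12},{"tx":0,"ty":0,"tz":0,"roll":-0.12},{"tx":0,"ty":0,"tz":0,"roll":-0.12},{"tx":0,"ty":0,"tz":0,"roll":-0.12},{"tx":0,"ty":0,"tz":0,"roll":-0.11},{"tx":0,"ty":0,"tz":0,"roll":0}]'
python3 -c "
from h import *
print(ray('side',[[245.2,347.9],[278.6,353.4]],87))
go(424,-372,134,73.2)"
```

```text
t: 30.62
tool_pos: [0.435, 0.3732, 0.1321]
tool_rot: [-0.455, -3.106, 0.004]
contact_force: [-0.7, 0.4, -1.2]
opening: 0.0585
grip_force: 43.2
[[459.89756635 427.42591363]
 [402.3746716  424.01027254]]
t 30.62 psi 73.3 pos [435.  373.2 132.1] ROLL 0.002 T [-2.049e+02 -7.166e+02 -3.000e-01] tilt [ 0.002 -0.003 -1.   ] op 58.5 F [-0.7  0.4 -1.2] q [ 0.58  0.01  1.82 -0.    1.31 -0.7 ]
```

```bash
python3 -m handwheel '[{"tx":-3,"ty":-10,"tz":0,"roll":0},{"tx":-6,"ty":-22,"tz":0,"roll":0},{"tx":-10,"ty":-34,"tz":0,"roll":0},{"tx":-10,"ty":-35,"tz":0,"roll":0},{"tx":-10,"ty":-35,"tz":0,"roll":0},{"tx":-10,"ty":-35,"tz":0,"roll":0},{"tx":-10,"ty":-35,"tz":0,"roll":0},{"tx":-10,"ty":-35,"tz":0,"roll":0},{"tx":-10,"ty":-35,"tz":0,"roll":0},{"tx":-10,"ty":-35,"tz":0,"roll":0},{"tx":-10,"ty":-35,"tz":0,"roll":0},{"tx":-10,"ty":-35,"tz":0,"roll":0}]'
python3 -m handwheel '[{"tx":-10,"ty":-35,"tz":0,"roll":0},{"tx":-10,"ty":-35,"tz":0,"roll":0},{"tx":-10,"ty":-35,"tz":0,"roll":0},{"tx":-10,"ty":-35,"tz":0,"roll":0},{"tx":-10,"ty":-35,"tz":0,"roll":0},{"tx":-10,"ty":-35,"tz":0,"roll":0},{"tx":-10,"ty":-35,"tz":0,"roll":0},{"tx":-10,"ty":-35,"tz":0,"roll":0},{"tx":-10,"ty":-30,"tz":0,"roll":0},{"tx":-4,"ty":-18,"tz":0,"roll":0},{"tx":-2,"ty":-7,"tz":0,"roll":0},{"tx":0,"ty":0,"tz":0,"roll":0}]'
python3 -m handwheel '[{"tx":0,"ty":0,"tz":0,"roll":0},{"tx":0,"ty":0,"tz":0,"roll":0}]'
python3 -c "
from h import *
go(424,-372,40,73.2)"
```

```text
t: 31.62
tool_pos: [0.4292, -0.0243, 0.1337]
tool_rot: [-0.463, -3.107, 0.0]
contact_force: [0.9, 0.4, -1.6]
opening: 0.0584
grip_force: 43.3
t: 32.62
tool_pos: [0.4246, -0.3718, 0.1336]
tool_rot: [-0.464, -3.106, -0.001]
contact_force: [-0.8, 0.3, -0.1]
opening: 0.0584
grip_force: 43.3
t: 32.78
tool_pos: [0.4254, -0.3693, 0.1338]
tool_rot: [-0.458, -3.107, -0.002]
contact_force: [1.2, 0.5, -1.8]
opening: 0.0589
grip_force: 43.3
t 32.78 psi 73.2 pos [ 425.4 -369.3  133.8] ROLL 0.001 T [ 0.5 -3.1 93.8] tilt [ 0.001  0.001 -1.   ] op 58.9 F [ 1.2  0.5 -1.8] q [-0.85 -0.01  1.85  0.    1.31 -2.13]
```

```bash
python3 -m handwheel '[{"tx":0.5,"ty":-3,"tz":10,"roll":0},{"tx":0,"ty":0,"tz":20,"roll":0},{"tx":0,"ty":0,"tz":25,"roll":0},{"tx":0,"ty":0,"tz":25,"roll":0},{"tx":0,"ty":0,"tz":16,"roll":0},{"tx":0,"ty":0,"tz":10,"roll":0},{"tx":0,"ty":0,"tz":4,"roll":0},{"tx":0,"ty":0,"tz":0,"roll":0},{"tx":0,"ty":0,"tz":0,"roll":0},{"tx":0,"ty":0,"tz":0,"roll":0}]'
python3 - <<'E'
from h import *
go(424,-372,10,73.2)
a,d=shot("top");b,d2=shot("side")
c=[cv2.resize(a[140:280,330:470,::-1],(400,400),interpolation=cv2.INTER_CUBIC),cv2.resize(b[80:180,230:370,::-1],(400,286),interpolation=cv2.INTER_CUBIC)]
cv2.imwrite("pics/s6.png",np.hstack([c[0],cv2.copyMakeBorder(c[1],0,114,0,0,0)]))
E
```

```text
t: 33.62
tool_pos: [0.4252, -0.3743, 0.0259]
tool_rot: [0.458, 3.106, -0.003]
contact_force: [-0.3, -1.5, -1.4]
opening: 0.0587
grip_force: 43.3
t 33.62 psi 73.2 pos [ 425.2 -374.3   25.9] ROLL 0.001 T [ 1.8  1.9 15.9] tilt [-0.002 -0.002 -1.   ] op 58.7 F [-0.3 -1.5 -1.4] q [-0.85  0.13  1.9  -0.    1.11 -2.13]
```

View pics/s6.png

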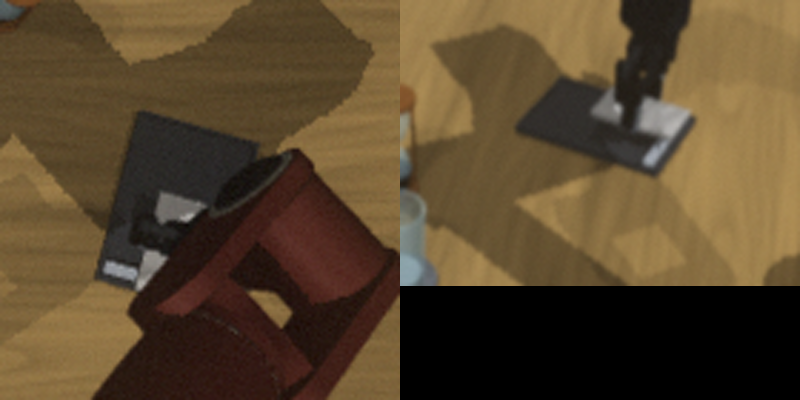

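```bash
python3 -m handwheel '[{"tx":0.8,"ty":1,"tz":5,"roll":0},{"tx":0,"ty":0,"tz":5,"roll":0},{"tx":0,"ty":0,"tz":3,"roll":0},{"tx":0,"ty":0,"tz":1,"roll":0},{"tx":0,"ty":0,"tz":0,"roll":0},{"tx":0,"ty":0,"tz":0,"roll":0},{"tx":0,"ty":0,"tz":0,"roll":0},{"tx":0,"ty":0,"tz":0,"roll":0}]'
python3 -c "
from h import *
go(424,-372,9,73.2)"
```

```text
t: 34.38
tool_pos: [0.4239, -0.3724, 0.0105]
tool_rot: [0.458, 3.108, -0.0]
contact_force: [0.1, 0.3, -0.4]
opening: 0.0587
grip_force: 43.3
t 34.38 psi 73.2 pos [ 423.9 -372.4   10.5] ROLL 0.000 T [0.  0.4 1.5] tilt [-0. -0. -1.] op 58.7 F [ 0.1  0.3 -0.4] q [-0.85  0.15  1.9  -0.    1.08 -2.13]
```

Lower to just touch the bar, then let go and rise.

```bash
python3 -m handwheel '[{"tx":0,"ty":0,"tz":1,"roll":0},{"tx":0,"ty":0,"tz":0,"roll":0},{"tx":0,"ty":0,"tz":0,"roll":0}]' | grep -E "pos|contact"
python3 -m handwheel '[{"tx":0,"ty":0,"tz":0,"roll":0},{"tx":0,"ty":0,"tz":0,"roll":0},{"tx":0,"ty":0,"tz":0,"roll":0},{"tx":0,"ty":0,"tz":0,"roll":0},{"tx":0,"ty":0,"tz":-5,"roll":0},{"tx":0,"ty":0,"tz":-15,"roll":0},{"tx":0,"ty":0,"tz":-25,"roll":0},{"tx":0,"ty":0,"tz":-30,"roll":0},{"tx":0,"ty":0,"tz":-30,"roll":0},{"tx":0,"ty":0,"tz":-30,"roll":0},{"tx":0,"ty":0,"tz":-10,"roll":0},{"tx":0,"ty":15,"tz":0,"roll":0}]' 80
python3 -m handwheel '[{"tx":10,"ty":30,"tz":0,"roll":0},{"tx":10,"ty":35,"tz":0,"roll":0},{"tx":10,"ty":35,"tz":0,"roll":0},{"tx":10,"ty":35,"tz":0,"roll":0},{"tx":10,"ty":35,"tz":0,"roll":0},{"tx":10,"ty":35,"tz":0,"roll":0},{"tx":10,"ty":35,"tz":0,"roll":0},{"tx":10,"ty":35,"tz":0,"roll":0},{"tx":10,"ty":35,"tz":0,"roll":0},{"tx":0,"ty":35,"tz":0,"roll":0},{"tx":0,"ty":15,"tz":0,"roll":0}]'
python3 - <<'E'
from h import *
go(582,376,100,0)
a,d=shot("top");b,d2=shot("side");np.savez("wide.npz",t=a,s=b,dt=d,ds=d2)
c=[cv2.resize(a[165:265,350:450,::-1],(400,400),interpolation=cv2.INTER_CUBIC),cv2.resize(b[90:170,250:350,::-1],(400,320),interpolation=cv2.INTER_CUBIC)]
cv2.imwrite("pics/s7.png",np.hstack([c[0],cv2.copyMakeBorder(c[1],0,80,0,0,0)]))
E
```

```text
tool_pos: [0.4238, -0.3723, 0.0094]
contact_force: [0.4, 0.2, -1.0]
t: 35.63
tool_pos: [0.4295, -0.3611, 0.1591]
tool_rot: [0.461, 3.101, -0.01]
contact_force: [0.9, 0.1, 0.2]
opening: 0.08
grip_force: 0.0
t: 36.55
tool_pos: [0.4444, 0.0168, 0.1523]
tool_rot: [-0.452, -3.106, -0.002]
contact_force: [0.7, 0.4, -0.7]
opening: 0.08
grip_force: 0.0
t 36.55 psi 73.4 pos [444.4  16.8 152.3] ROLL 1.281 T [359.1 137.7  52.6] tilt [ 0.003  0.001 -1.   ] op 80.0 F [ 0.7  0.4 -0.7] q [-0.13 -0.34  2.1   0.    1.39 -1.41]
```

View pics/s7.png

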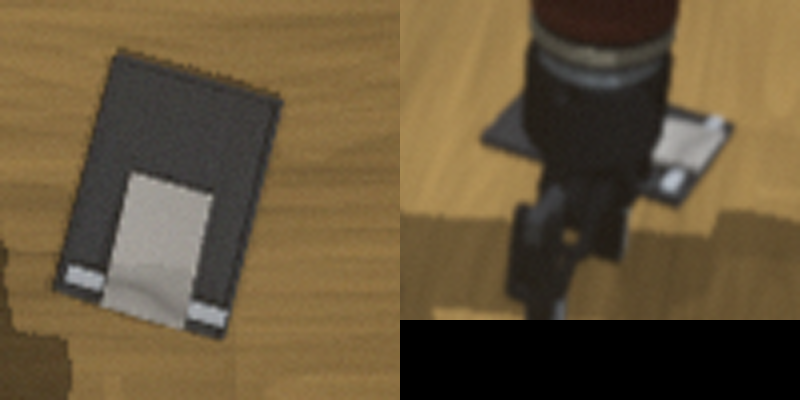

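```bash
python3 -m handwheel '[{"tx":-2,"ty":15,"tz":-8,"roll":0},{"tx":-2,"ty":30,"tz":-8,"roll":0},{"tx":-2,"ty":37,"tz":-8,"roll":0},{"tx":-2,"ty":37,"tz":-8,"roll":0},{"tx":-2,"ty":37,"tz":-8,"roll":0},{"tx":-3,"ty":37,"tz":0,"roll":0},{"tx":-3,"ty":37,"tz":0,"roll":0},{"tx":-3,"ty":37,"tz":0,"roll":0},{"tx":-3,"ty":37,"tz":0,"roll":0},{"tx":-3,"ty":37,"tz":0,"roll":0},{"tx":-3,"ty":30,"tz":0,"roll":0},{"tx":-1,"ty":12,"tz":0,"roll":0}]' 56
python3 -m handwheel '[{"tx":0,"ty":0,"tz":0,"roll":0.121},{"tx":0,"ty":0,"tz":0,"roll":0.12},{"tx":0,"ty":0,"tz":0,"roll":0.12},{"tx":0,"ty":0,"tz":0,"roll":0.12},{"tx":0,"ty":0,"tz":0,"roll":0.12},{"tx":0,"ty":0,"tz":0,"roll":0.12},{"tx":0,"ty":0,"tz":0,"roll":0.12},{"tx":0,"ty":0,"tz":0,"roll":0.12},{"tx":0,"ty":0,"tz":0,"roll":0.12},{"tx":0,"ty":0,"tz":0,"roll":0.12},{"tx":0,"ty":0,"tz":0,"roll":0.08},{"tx":0,"ty":0,"tz":0,"roll":0}]'
python3 -m handwheel '[{"tx":0,"ty":0,"tz":0,"roll":0},{"tx":0,"ty":0,"tz":0,"roll":0}]' | grep pos
python3 - <<'E'
from h import *
go(582,376,10,-0.2)
f=np.load("wide.npz")
hsv=cv2.cvtColor(f["t"],cv2.COLOR_RGB2HSV);w=cloud("top",f["dt"])
m=(hsv[...,2]>85)&(hsv[...,1]<50)&(np.hypot(w[...,0]-425,w[...,1]+372)<62)
for b in blobs("top",m,17): print(*b)
E
```

```text
t: 37.65
tool_pos: [0.5844, 0.3731, 0.192]
tool_rot: [-0.456, -3.106, 0.001]
contact_force: [-0.2, -0.7, -0.4]
opening: 0.056
grip_force: 0.0
t: 38.65
tool_pos: [0.5838, 0.3697, 0.1924]
tool_rot: [-2.227, -2.215, 0.005]
contact_force: [0.4, -0.7, -0.1]
opening: 0.0559
grip_force: 0.0
tool_pos: [0.584, 0.3703, 0.1933]
t 38.82 psi -0.1 pos [584.  370.3 193.3] ROLL 0.002 T [  5.8  -1.8 183.3] tilt [-0.001 -0.001 -1.   ] op 56.1 F [-0.1 -0.4  0.5] q [ 0.46  0.23  1.48 -0.    1.43  0.46]
[389. 228.] [ 420.9 -369.8] rect [ 423.8 -369.8] [105.7  99.6] 73.5 ell [ 419.9 -368.8] [ 92.9 107.1]
```

```bash
python3 -m handwheel '[{"tx":5.8,"ty":-1.8,"tz":8,"roll":0},{"tx":0,"ty":0,"tz":25,"roll":0},{"tx":0,"ty":0,"tz":30,"roll":0},{"tx":0,"ty":0,"tz":30,"roll":0},{"tx":0,"ty":0,"tz":30,"roll":0},{"tx":0,"ty":0,"tz":25,"roll":0},{"tx":0,"ty":0,"tz":18,"roll":0},{"tx":0,"ty":0,"tz":10,"roll":0},{"tx":0,"ty":0,"tz":5,"roll":0},{"tx":0,"ty":0,"tz":2,"roll":0},{"tx":0,"ty":0,"tz":0,"roll":0},{"tx":0,"ty":0,"tz":0,"roll":0}]' 50
python3 -m handwheel '[{"tx":0,"ty":0,"tz":2,"roll":0},{"tx":0,"ty":0,"tz":2,"roll":0},{"tx":0,"ty":0,"tz":2,"roll":0},{"tx":0,"ty":0,"tz":0,"roll":0},{"tx":0,"ty":0,"tz":0,"roll":0}]'
python3 -m handwheel '[{"tx":0,"ty":0,"tz":1,"roll":0},{"tx":0,"ty":0,"tz":1,"roll":0},{"tx":0,"ty":0,"tz":1,"roll":0},{"tx":0,"ty":0,"tz":0,"roll":0},{"tx":0,"ty":0,"tz":0,"roll":0}]'
```

```text
t: 39.82
tool_pos: [0.5835, 0.3775, 0.013]
tool_rot: [2.224, 2.218, 0.004]
contact_force: [0.9, -0.2, -0.7]
opening: 0.0502
grip_force: 0.0
t: 40.23
tool_pos: [0.5823, 0.3768, 0.0052]
tool_rot: [-2.225, -2.218, 0.0]
contact_force: [-1.2, 0.2, 0.3]
opening: 0.05
grip_force: 0.0
t: 40.65
tool_pos: [0.5823, 0.3768, 0.0021]
tool_rot: [-2.225, -2.218, 0.001]
contact_force: [-0.2, -0.0, -0.6]
opening: 0.0503
grip_force: 0.0
```

```bash
python3 -m handwheel '[{"tx":0,"ty":0,"tz":1,"roll":0},{"tx":0,"ty":0,"tz":1,"roll":0},{"tx":0,"ty":0,"tz":0,"roll":0},{"tx":0,"ty":0,"tz":0,"roll":0}]' 45 | grep -E "pos|contact"
python3 -m handwheel '[{"tx":0,"ty":0,"tz":1,"roll":0},{"tx":0,"ty":0,"tz":0,"roll":0},{"tx":0,"ty":0,"tz":0,"roll":0}]' | grep -E "pos|contact"
python3 -m handwheel '[{"tx":0,"ty":0,"tz":1,"roll":0},{"tx":0,"ty":0,"tz":0,"roll":0},{"tx":0,"ty":0,"tz":0,"roll":0}]' | grep -E "pos|contact"
```

```text
tool_pos: [0.5823, 0.3768, 0.0002]
contact_force: [-0.6, -0.5, -0.1]
tool_pos: [0.5823, 0.3768, -0.0008]
contact_force: [0.1, -0.3, -0.3]
tool_pos: [0.5823, 0.3768, -0.0018]
contact_force: [0.3, 0.3, -0.6]
```

```bash
python3 -m handwheel '[{"tx":0,"ty":0,"tz":0,"roll":0},{"tx":0,"ty":0,"tz":0,"roll":0},{"tx":0,"ty":0,"tz":0,"roll":0},{"tx":0,"ty":0,"tz":0,"roll":0},{"tx":0,"ty":0,"tz":0,"roll":0}]' 25 40
python3 -m handwheel '[{"tx":0,"ty":0,"tz":-2,"roll":0},{"tx":0,"ty":0,"tz":-5,"roll":0},{"tx":0,"ty":0,"tz":-15,"roll":0},{"tx":0,"ty":0,"tz":-25,"roll":0},{"tx":0,"ty":0,"tz":-30,"roll":0},{"tx":0,"ty":0,"tz":-30,"roll":0},{"tx":0,"ty":0,"tz":-25,"roll":0},{"tx":0,"ty":0,"tz":-20,"roll":0},{"tx":0,"ty":0,"tz":-10,"roll":0},{"tx":0,"ty":0,"tz":0,"roll":0},{"tx":0,"ty":0,"tz":0,"roll":0}]'
python3 - <<'E'
from h import *
go(488,-391.8,160,73.2)
a,d=shot("side");cv2.imwrite("pics/s8.png",cv2.resize(a[180:384,80:330,::-1],None,fx=2.9,fy=2.9,interpolation=cv2.INTER_CUBIC))
E
```

```text
t: 41.9
tool_pos: [0.5828, 0.3771, -0.0011]
tool_rot: [2.225, 2.218, 0.002]
contact_force: [0.8, 0.2, 3.4]
opening: 0.0383
grip_force: 41.7
t: 42.82
tool_pos: [0.5823, 0.3768, 0.1606]
tool_rot: [2.225, 2.218, 0.001]
contact_force: [0.3, 0.2, -1.4]
opening: 0.0385
grip_force: 40.4
t 42.82 psi -0.2 pos [582.3 376.8 160.6] ROLL -1.281 T [-1.319e+02 -7.631e+02  3.000e-01] tilt [ 0.  0. -1.] op 38.5 F [ 0.3  0.2 -1.4] q [0.47 0.26 1.5  0.   1.38 0.47]
```

View pics/s8.png

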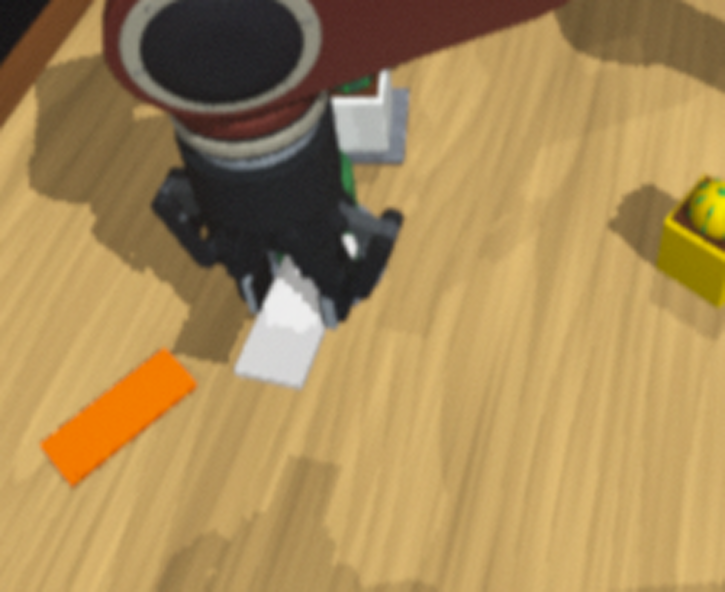

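```bash
python3 -m handwheel '[{"tx":0,"ty":-10,"tz":-5,"roll":0},{"tx":0,"ty":-20,"tz":-10,"roll":0},{"tx":0,"ty":-30,"tz":-5,"roll":0},{"tx":0,"ty":-30,"tz":0,"roll":0},{"tx":0,"ty":-20,"tz":0,"roll":0},{"tx":0,"ty":-10,"tz":0,"roll":0},{"tx":0,"ty":0,"tz":0,"roll":-0.1},{"tx":0,"ty":0,"tz":0,"roll":-0.12},{"tx":0,"ty":0,"tz":0,"roll":-0.12},{"tx":0,"ty":0,"tz":0,"roll":-0.12},{"tx":0,"ty":0,"tz":0,"roll":-0.12},{"tx":0,"ty":0,"tz":0,"roll":-0.12}]'
python3 -m handwheel '[{"tx":0,"ty":0,"tz":0,"roll":-0.12},{"tx":0,"ty":0,"tz":0,"roll":-0.12},{"tx":0,"ty":0,"tz":0,"roll":-0.12},{"tx":0,"ty":0,"tz":0,"roll":-0.12},{"tx":0,"ty":0,"tz":0,"roll":-0.101},{"tx":0,"ty":0,"tz":0,"roll":0}]'
python3 - <<'E'
from h import *
go(488,-391.8,150,73.2)
E
```

```text
t: 43.87
tool_pos: [0.4619, 0.3768, 0.179]
tool_rot: [-1.321, -2.849, 0.003]
contact_force: [-0.4, 0.2, -0.9]
opening: 0.0384
grip_force: 40.5
t: 44.37
tool_pos: [0.462, 0.3768, 0.179]
tool_rot: [-0.456, -3.107, 0.002]
contact_force: [0.3, -0.1, -0.6]
opening: 0.0388
grip_force: 40.5
t 44.37 psi 73.3 pos [462.  376.8 179. ] ROLL 0.002 T [-247.1 -728.2   29.9] tilt [ 0.001 -0.002 -1.   ] op 38.8 F [ 0.3 -0.1 -0.6] q [ 0.56  0.02  1.73 -0.    1.39 -0.72]
```

```bash
python3 -m handwheel '[{"tx":-3,"ty":-10,"tz":0,"roll":0},{"tx":-7,"ty":-22,"tz":0,"roll":0},{"tx":-12,"ty":-34,"tz":0,"roll":0},{"tx":-12,"ty":-35,"tz":0,"roll":0},{"tx":-12,"ty":-35,"tz":0,"roll":0},{"tx":-12,"ty":-35,"tz":0,"roll":0},{"tx":-12,"ty":-35,"tz":0,"roll":0},{"tx":-12,"ty":-35,"tz":0,"roll":0},{"tx":-12,"ty":-35,"tz":0,"roll":0},{"tx":-12,"ty":-35,"tz":0,"roll":0},{"tx":-12,"ty":-35,"tz":0,"roll":0},{"tx":-12,"ty":-35,"tz":0,"roll":0}]'
python3 -m handwheel '[{"tx":-12,"ty":-35,"tz":0,"roll":0},{"tx":-12,"ty":-35,"tz":0,"roll":0},{"tx":-12,"ty":-35,"tz":0,"roll":0},{"tx":-12,"ty":-35,"tz":0,"roll":0},{"tx":-12,"ty":-35,"tz":0,"roll":0},{"tx":-12,"ty":-35,"tz":0,"roll":0},{"tx":-12,"ty":-35,"tz":0,"roll":0},{"tx":-12,"ty":-35,"tz":0,"roll":0},{"tx":-12,"ty":-35,"tz":0,"roll":0},{"tx":-7,"ty":-20,"tz":0,"roll":0},{"tx":-2,"ty":-12,"tz":0,"roll":0},{"tx":0,"ty":0,"tz":0,"roll":0}]'
python3 -m handwheel '[{"tx":0,"ty":0,"tz":8,"roll":0},{"tx":0,"ty":0,"tz":20,"roll":0},{"tx":0,"ty":0,"tz":28,"roll":0},{"tx":0,"ty":0,"tz":28,"roll":0},{"tx":0,"ty":0,"tz":28,"roll":0},{"tx":0,"ty":0,"tz":18,"roll":0},{"tx":0,"ty":0,"tz":8,"roll":0},{"tx":0,"ty":0,"tz":2,"roll":0},{"tx":0,"ty":0,"tz":0,"roll":0},{"tx":0,"ty":0,"tz":0,"roll":0},{"tx":0,"ty":0,"tz":0,"roll":0}]'
python3 - <<'E'
from h import *
go(488,-391.8,16,73.2)
E
```

```text
t: 45.37
tool_pos: [0.476, -0.0273, 0.18]
tool_rot: [-0.463, -3.107, 0.0]
contact_force: [0.4, -0.0, -1.2]
opening: 0.0387
grip_force: 40.5
t: 46.37
tool_pos: [0.4875, -0.3931, 0.1797]
tool_rot: [-0.465, -3.106, -0.0]
contact_force: [0.0, 0.6, -0.7]
opening: 0.0384
grip_force: 40.5
t: 47.28
tool_pos: [0.4899, -0.3919, 0.0425]
tool_rot: [0.457, 3.105, -0.003]
contact_force: [-0.1, -0.2, 0.0]
opening: 0.0389
grip_force: 40.5
t 47.28 psi 73.2 pos [ 489.9 -391.9   42.5] ROLL 0.001 T [ 1.9 -0.4 26.5] tilt [-0.003 -0.002 -1.   ] op 38.9 F [-0.1 -0.2  0. ] q [-0.79  0.24  1.74  0.    1.16 -2.07]
```

```bash
python3 -m handwheel '[{"tx":1,"ty":0,"tz":6,"roll":0},{"tx":0,"ty":0,"tz":10,"roll":0},{"tx":0,"ty":0,"tz":6,"roll":0},{"tx":0,"ty":0,"tz":3,"roll":0},{"tx":0,"ty":0,"tz":0,"roll":0},{"tx":0,"ty":0,"tz":0,"roll":0},{"tx":0,"ty":0,"tz":0,"roll":0},{"tx":0,"ty":0,"tz":0,"roll":0}]'
python3 - <<'E'
from h import *
go(488,-391.8,16,73.2)
a,d=shot("top");b,d2=shot("side")
c=[cv2.resize(a[165:265,350:450,::-1],(400,400),interpolation=cv2.INTER_CUBIC),cv2.resize(b[90:170,250:350,::-1],(400,320),interpolation=cv2.INTER_CUBIC)]
cv2.imwrite("pics/s9.png",np.hstack([c[0],cv2.copyMakeBorder(c[1],0,80,0,0,0)]))
E
```

```text
t: 47.95
tool_pos: [0.4879, -0.3909, 0.0153]
tool_rot: [0.458, 3.108, -0.0]
contact_force: [0.2, 0.3, 0.0]
opening: 0.0384
grip_force: 40.5
t 47.95 psi 73.2 pos [ 487.9 -390.9   15.3] ROLL 0.000 T [-0.4 -0.8 -0.7] tilt [-0. -0. -1.] op 38.4 F [0.2 0.3 0. ] q [-0.79  0.27  1.75  0.    1.12 -2.07]
```

View pics/s9.png

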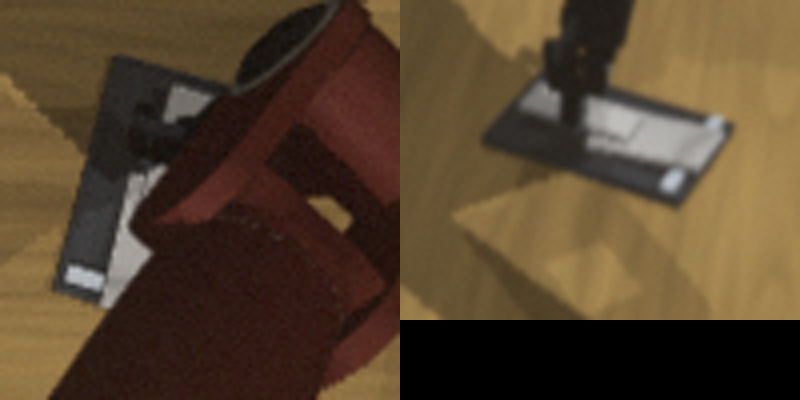

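```bash
python3 -m handwheel '[{"tx":0,"ty":-0.8,"tz":0,"roll":0},{"tx":0,"ty":0,"tz":0,"roll":0}]' | grep pos
python3 -m handwheel '[{"tx":0,"ty":0,"tz":0,"roll":0},{"tx":0,"ty":0,"tz":0,"roll":0},{"tx":0,"ty":0,"tz":0,"roll":0},{"tx":0,"ty":0,"tz":0,"roll":0},{"tx":0,"ty":0,"tz":-5,"roll":0},{"tx":0,"ty":0,"tz":-15,"roll":0},{"tx":0,"ty":0,"tz":-25,"roll":0},{"tx":0,"ty":0,"tz":-30,"roll":0},{"tx":0,"ty":0,"tz":-30,"roll":0},{"tx":0,"ty":0,"tz":-30,"roll":0},{"tx":0,"ty":0,"tz":-10,"roll":0},{"tx":0,"ty":15,"tz":0,"roll":0}]' 62
python3 -m handwheel '[{"tx":15,"ty":30,"tz":0,"roll":0},{"tx":15,"ty":35,"tz":0,"roll":0},{"tx":15,"ty":35,"tz":0,"roll":0},{"tx":15,"ty":35,"tz":0,"roll":0},{"tx":15,"ty":35,"tz":0,"roll":0},{"tx":10,"ty":35,"tz":0,"roll":0},{"tx":10,"ty":35,"tz":0,"roll":0},{"tx":5,"ty":35,"tz":0,"roll":0},{"tx":0,"ty":35,"tz":0,"roll":0},{"tx":0,"ty":35,"tz":0,"roll":0},{"tx":0,"ty":35,"tz":0,"roll":0},{"tx":0,"ty":25,"tz":0,"roll":0}]'
python3 - <<'E'
from h import *
a,d=shot("top");b,d2=shot("side");np.savez("fin.npz",t=a,s=b,dt=d,ds=d2)
c=[cv2.resize(a[165:265,350:450,::-1],(400,400),interpolation=cv2.INTER_CUBIC),cv2.resize(b[90:170,250:350,::-1],(400,320),interpolation=cv2.INTER_CUBIC)]
cv2.imwrite("pics/s10.png",np.hstack([c[0],cv2.copyMakeBorder(c[1],0,80,0,0,0)]))
go(636,247,125,90)
E
```

```text
tool_pos: [0.4876, -0.3917, 0.0154]
t: 49.22
tool_pos: [0.4935, -0.3805, 0.1664]
tool_rot: [0.461, 3.1, -0.01]
contact_force: [0.8, -0.3, -0.1]
opening: 0.062
grip_force: 0.0
t: 50.22
tool_pos: [0.5118, 0.0429, 0.1585]
tool_rot: [-0.455, -3.106, -0.001]
contact_force: [0.5, -0.5, -0.3]
opening: 0.0619
grip_force: 0.0
t 50.32 psi 73.5 pos [512.   43.3 158.5] ROLL -0.288 T [-124.1  203.6   33.4] tilt [ 0.003  0.001 -1.   ] op 62.1 F [-0.1 -0.2  0.1] q [-0.06 -0.16  1.94  0.    1.36 -1.34]
```

View pics/s10.png

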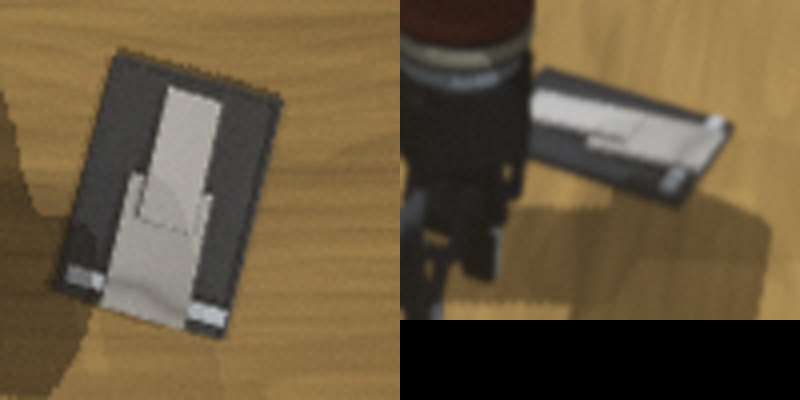

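Run:
```python
from h import *
f=np.load("mid.npz")
b=f["s"];print(b.shape)
crop=b[150:195,205:255,::-1]
p=cv2.resize(b[150:240,175:255,::-1],None,fx=6.5,fy=6.5,interpolation=cv2.INTER_CUBIC);cv2.imwrite("pics/s11.png",p);print(p.shape)
```

```text
(384, 512, 3)
(585, 520, 3)
```

View pics/s11.png

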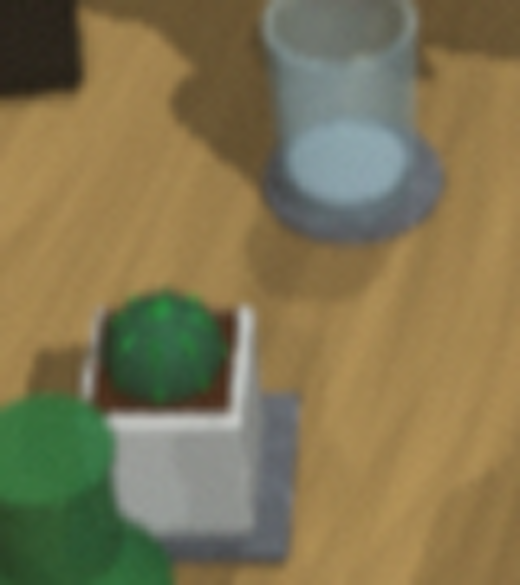

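```bash
python3 -c "
from station import ctrl
print(ctrl.finish_job())"
```

```text
the job is handed in; nothing more can be done
None
```

I handed the job in at about 50 s of the 134 s. The carafe, tumbler and planter stand on their mats, each about 3 mm off centre by the cameras. The tiles are shingled on the tray with about 32 mm of overlap. I kept clear of the sand timer, and the gripper has let go of everything.

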